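Click the lid-clamp star wheel of a thermal cycler onto its mark

ROBOT

A 6-joint arm with a two-finger parallel gripper is mounted at the origin on the work surface. World frame = base frame: x ahead of the robot, y to its left, z up, the work surface at z = 0. Lengths are in m, angles in rad, forces in N, time in s.
With the tool pointing down it reaches from about 0.35 to 0.925 m from the base axis. Payload 6.4 kg.
Tool frame: the origin (TCP) lies between the finger pads; the fingertips stand 11 mm ahead of it and the grasp point (between the pads) lies 8 mm behind it; z points along the fingers, y is the line along which they close (so a half turn about z gives the same grasp; the last joint's range is limited). The gripper opens to 85 mm and grips with 20 to 120 N. Pads are 22 mm wide; open, the fingers measure 114 mm over their backs; the gripper's body (76 mm by 85 mm) begins 54 mm behind the grasp point. The pads swing forward as they close: fully open they stand 13 mm farther back than shut.
Start: joints at [-1.376, 0.245, 1.558, -0, 1.339, -0.174], TCP at [0.234, -0.606, 0.242] pointing down, gripper open.
Joint ranges: [-3.13, 3.13], [-1.02, 2.26], [0.13, 2.54], [-0.95, 4.09], [0.21, 2.88], [-2.74, 2.74]. Speed limits (rad/s): [2.57, 2.57, 3.14, 3.14, 3.14, 3.14].

INTERFACE

Orientations are given as a unit quaternion [w, x, y, z].
In Python, from plant import telemetry, eyes, order gives the robot as it stands.
- The arm moves only by the shell command python3 -m handwheel 'ROWS' [FORCE]. ROWS is JSON, a list of rows, each an object of numbers: "tx", "ty", "tz": the shift along the tool's x, y, z in units of 40 mm (1.0 is 40 mm); "rx", "ry", "rz": the turn, a rotation vector about the tool's x, y, z in units of 6 degrees (1.0 is 6 degrees); "gripper": the finger opening in mm, from 0 to 85.4. A call has exactly 5 rows; each row is the pose to reach, as a shift and turn from the pose commanded when the call began, along the tool's axes at that moment; what a row does not reach only later rows make up. A row lasts 1/10 s, in which the tool goes at most 50 mm and 8.59 degrees, less where a joint would pass 70% of its speed; a pose out of reach is approached as far as the arm can. A call with a gripper value outside its range is refused whole. The fingers move at their own pace and stop on an object; FORCE is the grip in N (left out, the last holds). Time passes only in rows, so rows that repeat a pose let the fingers close, or fill a call up. It gives the time, the measured TCP pose, the force, the opening and the grip force at its end, in the units of the state.
- telemetry.sense(): the state, without advancing time (a new reading comes with each control period).
- eyes.read_camera(name): name is "scene" or "top" or "wrist"; returns (picture, depth): 420x560x3 uint8, blue, green, red; 420x560 float32, m along the optical axis (not along the pixel's ray), 0 where there is no reading.
- eyes.camera_params(name): a dict with "vertical_fov" (degrees; the focal length in pixels is half the picture's height over the tangent of half this angle, whatever the lens; pixels are square), "cx", "cy" (the principal point, pixels), "k1" (the pictures are not rectified: a ray, as slopes to the right and down, at radius r is drawn at 1 + k1 r^2 times it, then the intrinsics apply), "rvec" (rotation vector, rad) and "tvec" (3), from world to camera coordinates, as OpenCV has them. Camera axes: x right, y down, z forward; pixel columns grow to the right and rows downward; lengths in m; the calibration is good to about 2 mm. A picture is of the moment at which its call begins: read the wrist's pose just before it. camera_params takes no time and is no camera call; for the wrist camera it gives the pose at the moment of the call.
- order.sign_off(): hands the job in; it is judged then, once.
The state is a dict: "time": time; "joints": joint angles; "qd": joint speeds; "joint_torque": joint torques, N m; "tcp_pos": TCP position; "tool_rot": TCP orientation; "ft_force": force on the tool from outside, world axes, zero at the start; "ft_torque": the same for the moment, N m; "finger_gap": finger opening in m; "grip_force": force on a finger pad.
Only numpy, scipy, OpenCV 4.12 (cv2) and the standard library are available. Lean on these libraries where they do the work, as an engineer would, in place of code of your own. Each camera call takes 0.05 s, during which the arm holds its last target. There are 200 camera calls.

TASK

Take the orange-handled adjusting blade from the blue tool stand, put it down through the narrow slot in the cycler's cover and push the star wheel's teeth along the green arrow, click by click, until the red tooth stands upright under the yellow pointer, and no further. Be gentle on the cycler and its wheel (stay under 30 N), then stand the blade back in the hole it came from, let go of it, and leave everything else where it is.

Things in the scene. Friction and masses are not known exactly. Their poses are not given: they have to be found in the camera images.
- slot (a point): Middle of the narrow slot in the cycler's grey cover, on the cover's upper face, 84 mm above the table. Axes: y along the slot in the direction of the green arrow painted beside it, x across it away from the robot, z up. The slot is 44 mm along y and 9 mm along x; the cover is 4 mm thick and the bay below is hollow, with the star wheel in it. Fixed.
- bay (a point): Point 36 mm straight below the slot's middle, at the height of the wheel's axle, which lies along x. Across the slot the wheel is centred, but along the slot (y) its axle lies anywhere within 9 mm either way of this point: not measured, so feel for the teeth or look (the yellow pointer is above the axle). An upright tooth ends 6 mm below the cover's upper face.
- window (a point): Middle of the clear window in the bay's far (+x) face, through which the star wheel is seen: aluminium, 60 mm in diameter, 8 mm thick, 12 teeth, each 7 mm thick, blunt-ended and 15 mm long, one of them red; the gaps are 8 mm at the tips and narrow inward: the blade put 10 mm below the cover's upper face has 2.5 mm of play. The yellow pointer hangs above its axle.
- wheel (a joint): Turn of the star wheel, rad; grows as its top moves along the arrow (slot's +y); 0 when the red tooth is upright under the yellow pointer. At the start -1.05 or -1.57: two or three clicks short. A spring detent clicks every tooth (0.524 rad), always with a tooth upright; pushed a little past half a tooth it jumps on by itself. It takes some 2 to 8 N at the teeth and stays where it clicks.
- cycler: White bench-top thermal cycler with all it carries, the wheel included: 235 mm (x) by 250 mm (y), deck 84 mm high, a closed lid with dark grip rising to 137 mm, 30 mm or more from the slot on the robot's side. Origin on the table under its body; the slot is 85 mm along its x. A clear window in its far (+x) face shows the wheel. Fixed.
- blade_handle (a point): Middle of the orange handle of the adjusting blade, an upright block 24 mm (x) by 16 mm (y) by 64 mm tall (z). Below the handle a steel blade, 7 mm (x) by 5 mm (y), sticks out 40 mm; its tip is 72 mm below this point. Mass about 70 g. It stands blade down in the stand, the handle's underside resting on the stand's top.
- blade_tip (a point): End of the steel blade, on its centre line, 72 mm below the handle's middle; axes as the handle's (z towards the handle).
- blade: The adjusting blade as a whole; origin at its tip, axes as the handle's.
- stand_hole (a point): Mouth, in the stand's upper face, of the hole in which the blade stands: 15 mm along x by 11 mm along y, straight through. The stand is a blue block 120 mm (x) by 70 mm (y) by 48 mm high, fixed to the table; this hole is 32 mm to -x of its middle. The blade's x goes along the hole's x.
- pick: A look-alike with a round black handle (20 mm across, 50 mm tall), standing in the stand's other hole, 64 mm to +x of the blade; to be left alone. Origin at its tip, 40 mm below the handle.
- rack: Black tube rack 120 by 70 by 51 mm, loose on the table; origin under its middle.
- reagent: Small bottle 48 mm across, 110 mm tall, blue cap; origin under its middle.
- jar: Amber jar 60 mm across, 70 mm tall; origin under its middle.
- beaker: Glass cup 60 mm across, 75 mm tall; origin under its middle.
- tipbox: Green box 115 by 80 by 55 mm; origin under its middle.
- marker: Red pen 12 mm across, 130 mm long, lying on the table; origin under its middle.

How it is judged:
By the outcome, as a careful person would: the job done as asked, in the order asked, and still so for the second after the job is handed in, with the robot touching nothing.
It also fails if it takes over 72 s, if anything falls off the work surface, if the arm or the gripper's body presses on something with over 40 N, if the wrist force passes 120 N, or if a joint passes its speed limit or range.

## Working session

There is one attempt and no reset: what is moved stays moved. The work goes in short steps, Python scripts to look and compute and a shell command to move; the robot and the scene stay as the last step left them, time stands still between calls to the robot, and variables do not carry over. Pictures are saved under pics/ and viewed, at most 10 in all, crops included, and the job is handed in when it is done.

```bash
mkdir -p pics; ls; cat > h.py <<'E'
import numpy as np, cv2
from scipy.spatial.transform import Rotation as R
from plant import telemetry, eyes, order
def cam(n):
    p=eyes.camera_params(n); im,d=eyes.read_camera(n); return p,im,d
def ray(p,u,v):
    f=210/np.tan(np.radians(p["vertical_fov"])/2)
    a=np.array([(u-p["cx"])/f,(v-p["cy"])/f]); s=a.copy()
    for _ in range(20): s=a/(1+p["k1"]*(s@s))
    Rm=R.from_rotvec(np.ravel(p["rvec"])).as_matrix(); t=np.ravel(p["tvec"])
    return -Rm.T@t, Rm.T@np.array([s[0],s[1],1.])
def atz(p,u,v,z):
    o,d=ray(p,u,v); return o+d*(z-o[2])/d[2]
def atd(p,u,v,dep):
    o,d=ray(p,u,v); return o+d*dep
def proj(p,X):
    f=210/np.tan(np.radians(p["vertical_fov"])/2)
    c=R.from_rotvec(np.ravel(p["rvec"])).as_matrix()@np.array(X)+np.ravel(p["tvec"])
    s=c[:2]/c[2]; s=s*(1+p["k1"]*(s@s)); return s*f+[p["cx"],p["cy"]]
E
python3 - <<'E'
from h import *
import pickle
for n in ["scene","top"]:
    p,im,d=cam(n); cv2.imwrite(f"pics/{n}0.png",im); pickle.dump((p,im,d),open(n+"0.pkl","wb"))
    print(n,p)
s=telemetry.sense(); print(s)
E
```

```text
pics
scene {'vertical_fov': 46.47128171918467, 'cx': 278.05515939930217, 'cy': 205.8886684802722, 'k1': -0.1409937366084927, 'rvec': array([ 1.33985824,  1.98993249, -1.07591566]), 'tvec': array([ 0.26845675, -0.22070345,  1.64332631])}
top {'vertical_fov': 44.48002863745801, 'cx': 279.6803490494819, 'cy': 205.0749338004096, 'k1': -0.04776553019065504, 'rvec': array([ 2.15688871, -2.14436944,  0.10964293]), 'tvec': array([-0.04486777,  0.60690983,  1.1182257 ])}
{'time': 0.1, 'joints': array([-1.37609725e+00,  2.45764356e-01,  1.55890399e+00,  2.94542057e-05,
        1.33867304e+00, -1.74090320e-01]), 'qd': array([ 6.92905800e-05, -1.10068912e-03, -2.50402008e-03,  1.63446369e-03,
        1.54224334e-03, -1.64652709e-03]), 'joint_torque': array([ 1.08929326e-04, -4.30670571e+01, -3.27129829e+01, -1.24236694e-04,
        2.81471839e-03, -1.98862580e-05]), 'tcp_pos': array([ 0.23424001, -0.60581228,  0.24127123]), 'tool_rot': array([-8.74463403e-04,  9.83047662e-01,  1.83348112e-01,  5.31879806e-06]), 'ft_force': array([ 0.89853613, -0.50742478,  0.0765367 ]), 'ft_torque': array([-0.07253409,  0.02381438,  0.02112328]), 'grip_force': 0.0, 'finger_gap': 0.08532584014851867}
```

View pics/scene0.png

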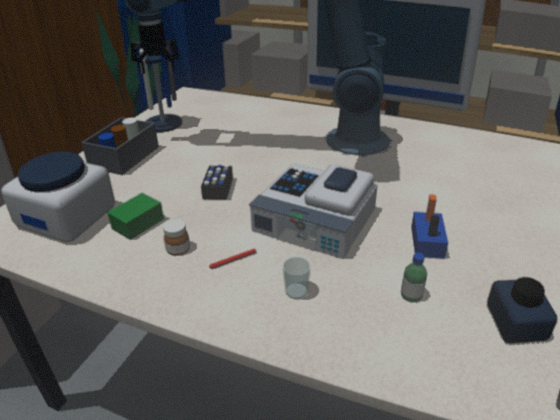

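View pics/top0.png

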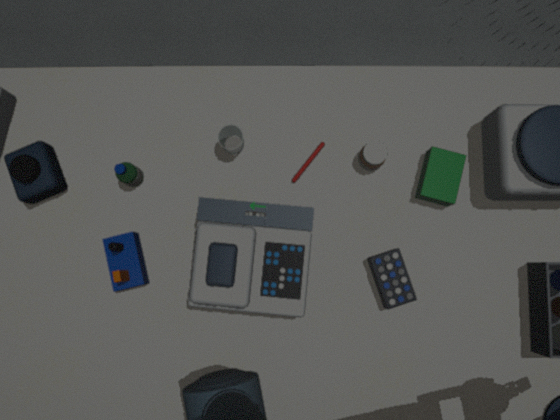

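The scene shows the cycler at about (315,205), with its slot near (297,218), and the blue stand at (430,235). The top view shows the slot near (256,214), the green arrow at (256,206), and the orange handle at (121,277). I'll enlarge these.

```bash
python3 - <<'E'
from h import *
import pickle
t=pickle.load(open("top0.pkl","rb")); s=pickle.load(open("scene0.pkl","rb"))
a=cv2.resize(t[1][225:300,90:165],(400,400),interpolation=cv2.INTER_CUBIC)
b=cv2.resize(t[1][190:240,190:320],(400,154),interpolation=cv2.INTER_CUBIC)
b=np.vstack([b,cv2.resize(s[1][195:245,250:330],(400,246),interpolation=cv2.INTER_CUBIC)])
cv2.imwrite("pics/c1.png",np.hstack([a,b]))
for n,q in (("top",t),("scene",s)):
  p,im,d=q
  h=cv2.cvtColor(im,cv2.COLOR_BGR2HSV)
  m=cv2.inRange(h,(5,150,100),(18,255,255)); nn,l,st,c=cv2.connectedComponentsWithStats(m)
  print(n,[(st[i].tolist(),c[i].round(1).tolist()) for i in range(1,nn) if st[i][4]>15])
p=t[0]
# stand blue top face
m=cv2.inRange(cv2.cvtColor(t[1],cv2.COLOR_BGR2HSV),(105,150,60),(125,255,255));m[:225]=0;m[300:]=0;m[:,170:]=0
print(cv2.minAreaRect(cv2.findNonZero(m)))
for uv in [(256,214),(200,200),(313,208),(304,315),(190,304)]: print(uv,atz(p,*uv,.084).round(4))
E
```

```text
top [([113, 271, 7, 11, 53], [116.1, 276.0])]
scene [([430, 195, 5, 6, 22], [432.2, 197.5])]
((123.13529205322266, 261.3587951660156), (53.25642013549805, 30.912586212158203), 77.47119140625)
(256, 214) [0.5818 0.0086 0.084 ]
(200, 200) [0.6116 0.1304 0.084 ]
(313, 208) [ 0.5954 -0.1139  0.084 ]
(304, 315) [ 0.3688 -0.095   0.084 ]
(190, 304) [0.3894 0.1463 0.084 ]
```

View pics/c1.png

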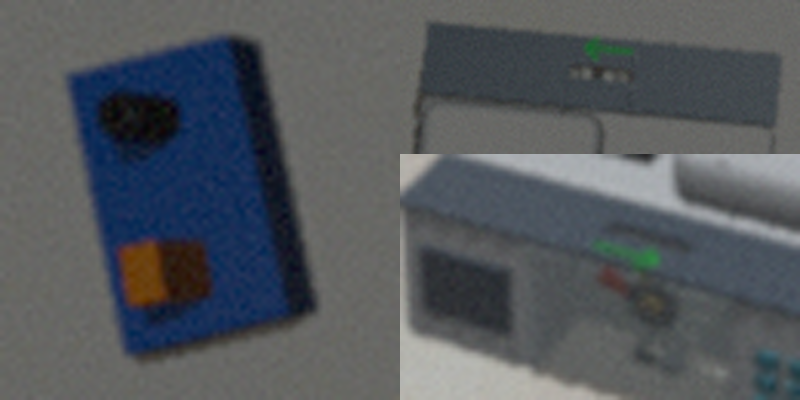

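The crop shows the blade's bright handle top at crop (140,275) and the stand's top face corners at (68,72), (228,38), (288,322) and (127,354). The slot middle is at (600,73). In the window the red tooth is at (610,278), left of the hub at (652,302).

```bash
python3 - <<'E'
from h import *
import pickle
p,im,d=pickle.load(open("top0.pkl","rb")); ps,ims,ds=pickle.load(open("scene0.pkl","rb"))
g=lambda x,y,z:atz(p,90+(x+.5)/5.333-.5,225+(y+.5)/5.333-.5,z)
C=np.array([g(*q,.048) for q in [(68,72),(228,38),(288,322),(127,354)]])
print(C.round(4),C.mean(0)); e=(C[0]-C[3]+C[1]-C[2]); yaw=np.arctan2(e[1],e[0]); print("stand yaw",np.degrees(yaw))
x=np.array([np.cos(yaw),np.sin(yaw),0]); print("hole",C.mean(0)-.032*x)
H=np.array([g(*q,.112) for q in [(120,246),(159,243),(161,303),(125,308)]]);print("handle",H.mean(0),H.round(4))
b=lambda x,y,z:atz(p,190+(x-400+.5)/3.077-.5,190+(y+.5)/3.077-.5,z)
A=b(430,23,.084);B=b(780,55,.084);sl=b(600,73,.084);cy=np.arctan2(*(A-B)[:2])
yw=np.arctan2(-(A-B)[0],(A-B)[1]); print(A,B,"yaw",np.degrees(yw),"slot",sl)
X=np.array([np.cos(yw),np.sin(yw),0]);Y=np.array([-X[1],X[0],0])
# wheel guess in scene crop
for dy in (-.006,0,.006):
  for a in (-1.05,-1.57):
    c=sl+Y*dy+[0,0,-.036]+X*.004; t=c+.022*(np.sin(a)*Y+np.cos(a)*np.array([0,0,1]))
    k=lambda q:((q-[250,195])*5).round(0)+[400,154]
    print(dy,a,k(proj(ps,c)),k(proj(ps,t)))
s=telemetry.sense();Rt=R.from_quat(s["tool_rot"][[1,2,3,0]]).as_matrix();print(Rt.round(3))
pw=eyes.camera_params("wrist");print(pw, -R.from_rotvec(np.ravel(pw["rvec"])).as_matrix().T@np.ravel(pw["tvec"]))
E
```

```text
[[0.5295 0.3543 0.048 ]
 [0.5443 0.2868 0.048 ]
 [0.427  0.2572 0.048 ]
 [0.413  0.3242 0.048 ]] [0.47845294 0.30561145 0.048     ]
stand yaw 14.339624391540342
hole [0.44744991 0.29768604 0.048     ]
handle [0.44686159 0.29791845 0.112     ] [[0.458  0.3068 0.112 ]
 [0.4594 0.2914 0.112 ]
 [0.4361 0.2896 0.112 ]
 [0.434  0.3038 0.112 ]]
[0.61788177 0.1318298  0.084     ] [ 0.5963855  -0.11428924  0.084     ] yaw -4.991600551964429 slot [0.58310773 0.01148446 0.084     ]
-0.006 -1.05 [637. 305.] [601. 276.]
-0.006 -1.57 [637. 305.] [596. 293.]
0 -1.05 [648. 309.] [612. 280.]
0 -1.57 [648. 309.] [607. 297.]
0.006 -1.05 [660. 312.] [624. 283.]
0.006 -1.57 [660. 312.] [618. 300.]
[[ 0.933  0.36  -0.   ]
 [ 0.36  -0.933  0.002]
 [ 0.    -0.002 -1.   ]]
{'vertical_fov': 62.183075848175456, 'cx': 279.61720854736944, 'cy': 205.79555803809046, 'k1': -0.017507056135929715, 'rvec': array([-2.3831781 ,  1.63180688,  0.24378555]), 'tvec': array([-0.64978131, -0.03752088,  0.3788631 ])} [ 0.3043864  -0.57921568  0.37285242]
```

```bash
W="python3 -m handwheel"
python3 -m handwheel '[{"tx":1,"tz":-0.1,"rz":0.25},{"tx":2,"tz":-0.2,"rz":0.5},{"tx":3,"tz":-0.3,"rz":0.75},{"tx":4,"tz":-0.4,"rz":1.0},{"tx":5,"tz":-0.5,"rz":1.13}]'
python3 -m handwheel '[{"tx":0.3,"ty":-1},{"tx":0.6,"ty":-2},{"tx":0.9,"ty":-3},{"tx":1.2,"ty":-4},{"tx":1.44,"ty":-5}]'
python3 -m handwheel '[{"tx":0.3,"ty":-1},{"tx":0.6,"ty":-2},{"tx":0.9,"ty":-3},{"tx":1.2,"ty":-4},{"tx":1.44,"ty":-5}]'
python3 -m handwheel '[{"tx":0.3,"ty":-1},{"tx":0.6,"ty":-2},{"tx":0.9,"ty":-3},{"tx":1.2,"ty":-4},{"tx":1.44,"ty":-5}]'
python3 -m handwheel '[{"tx":0.3,"ty":-1},{"tx":0.6,"ty":-2},{"tx":0.9,"ty":-3},{"tx":1.2,"ty":-4},{"tx":1.44,"ty":-5}]'
python3 - <<'E'
from h import *
import pickle
p,im,d=cam("wrist"); pickle.dump((p,im,d),open("w1.pkl","wb")); cv2.imwrite("pics/w1.png",im)
s=telemetry.sense();print(s["time"],s["joints"].round(3),R.from_quat(s["tool_rot"][[1,2,3,0]]).as_matrix().round(3))
print(proj(p,[.447,.298,.112]),proj(p,[.447,.298,.048]))
E
```

```text
0.15 [-1.376  0.246  1.559  0.     1.339 -0.174] [[ 0.933  0.361 -0.   ]
 [ 0.361 -0.933  0.002]
 [ 0.    -0.001 -1.   ]]
[372.23752244 267.05481921] [-512.52196155 -337.42950092]invalid input
invalid input
invalid input
invalid input
invalid input
```

View pics/w1.png

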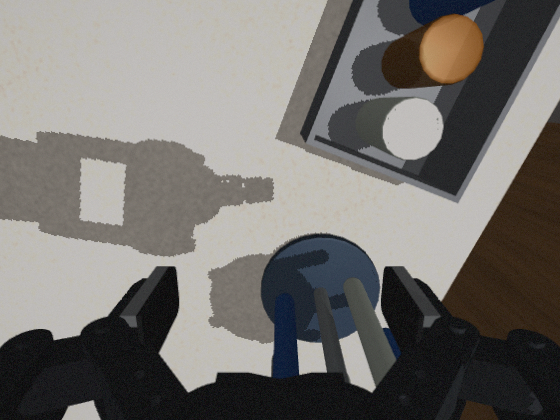

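The moves were refused, so the picture only shows the starting view: fingers at (150,320) and (410,310), pen holder below. I'll give every key in each row.

```bash
python3 -m handwheel '[{"tx":1,"ty":0,"tz":-0.1,"rx":0,"ry":0,"rz":0.25,"gripper":85},{"tx":2,"ty":0,"tz":-0.2,"rx":0,"ry":0,"rz":0.5,"gripper":85},{"tx":3,"ty":0,"tz":-0.3,"rx":0,"ry":0,"rz":0.75,"gripper":85},{"tx":4,"ty":0,"tz":-0.4,"rx":0,"ry":0,"rz":1.0,"gripper":85},{"tx":5,"ty":0,"tz":-0.5,"rx":0,"ry":0,"rz":1.13,"gripper":85}]'
python3 -m handwheel --help | head -20
```

```text
time: 0.65
tcp_pos: [0.4222, -0.5333, 0.2621]
tool_rot: [-0.0, 0.992, 0.124, -0.0]
ft_force: [-0.4, -0.2, -0.1]
finger_gap: 0.0849
grip_force: 0.0invalid input: not JSON, or not a number
```

All keys are needed. Continuing to above the stand.

```bash
python3 -m handwheel '[{"tx":0.3,"ty":-1,"tz":0,"rx":0,"ry":0,"rz":0,"gripper":85},{"tx":0.6,"ty":-2,"tz":0,"rx":0,"ry":0,"rz":0,"gripper":85},{"tx":0.9,"ty":-3,"tz":0,"rx":0,"ry":0,"rz":0,"gripper":85},{"tx":1.2,"ty":-4,"tz":0,"rx":0,"ry":0,"rz":0,"gripper":85},{"tx":1.44,"ty":-5,"tz":0,"rx":0,"ry":0,"rz":0,"gripper":85}]' | head -2
python3 -m handwheel '[{"tx":0.3,"ty":-1,"tz":0,"rx":0,"ry":0,"rz":0,"gripper":85},{"tx":0.6,"ty":-2,"tz":0,"rx":0,"ry":0,"rz":0,"gripper":85},{"tx":0.9,"ty":-3,"tz":0,"rx":0,"ry":0,"rz":0,"gripper":85},{"tx":1.2,"ty":-4,"tz":0,"rx":0,"ry":0,"rz":0,"gripper":85},{"tx":1.44,"ty":-5,"tz":0,"rx":0,"ry":0,"rz":0,"gripper":85}]' | head -2
python3 -m handwheel '[{"tx":0.3,"ty":-1,"tz":0,"rx":0,"ry":0,"rz":0,"gripper":85},{"tx":0.6,"ty":-2,"tz":0,"rx":0,"ry":0,"rz":0,"gripper":85},{"tx":0.9,"ty":-3,"tz":0,"rx":0,"ry":0,"rz":0,"gripper":85},{"tx":1.2,"ty":-4,"tz":0,"rx":0,"ry":0,"rz":0,"gripper":85},{"tx":1.44,"ty":-5,"tz":0,"rx":0,"ry":0,"rz":0,"gripper":85}]' | head -2
python3 -m handwheel '[{"tx":0.3,"ty":-1,"tz":0,"rx":0,"ry":0,"rz":0,"gripper":85},{"tx":0.6,"ty":-2,"tz":0,"rx":0,"ry":0,"rz":0,"gripper":85},{"tx":0.9,"ty":-3,"tz":0,"rx":0,"ry":0,"rz":0,"gripper":85},{"tx":1.2,"ty":-4,"tz":0,"rx":0,"ry":0,"rz":0,"gripper":85},{"tx":1.44,"ty":-5,"tz":0,"rx":0,"ry":0,"rz":0,"gripper":85}]'
python3 - <<'E'
from h import *
import pickle
p,im,d=cam("wrist"); pickle.dump((p,im,d),open("w1.pkl","wb")); cv2.imwrite("pics/w2.png",im)
s=telemetry.sense();print(s["time"],s["joints"].round(3),s["tcp_pos"],R.from_quat(s["tool_rot"][[1,2,3,0]]).as_matrix().round(3))
print(proj(p,[.447,.298,.112]),proj(p,[.447,.298,.048]))
E
```

```text
time: 1.15
tcp_pos: [0.427, -0.3243, 0.2619]
time: 1.65
tcp_pos: [0.433, -0.1164, 0.2621]
time: 2.15
tcp_pos: [0.4392, 0.0916, 0.2622]
time: 2.65
tcp_pos: [0.4455, 0.2997, 0.262]
tool_rot: [0.0, 0.992, 0.125, -0.0]
ft_force: [0.9, 0.0, 0.2]
finger_gap: 0.0852
grip_force: 0.0
2.7 [ 0.388 -0.035  1.824  0.003  1.352  1.703] [0.44468604 0.30408911 0.2620501 ] [[ 0.968  0.252 -0.001]
 [ 0.252 -0.968  0.003]
 [ 0.    -0.003 -1.   ]]
[281.44724276 192.34796731] [281.05588744 176.24345102]
```

View pics/w2.png

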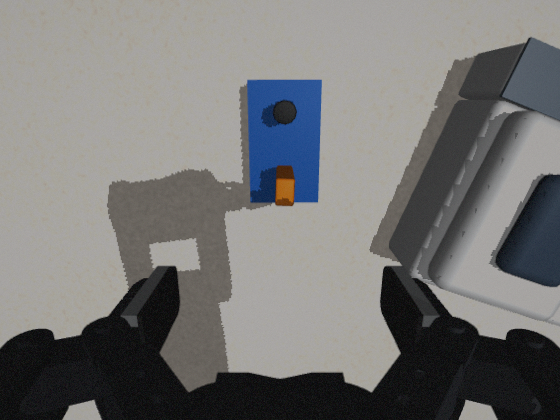

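The wrist view shows the stand top corners at (247,80), (321,80), (318,202) and (250,202), with the bright handle top centred at about (285.5,192.5).

```bash
python3 - <<'E'
from h import *
import pickle
p,im,d=pickle.load(open("w1.pkl","rb"))
hsv=cv2.cvtColor(im,cv2.COLOR_BGR2HSV)
m=cv2.inRange(hsv,(5,150,170),(20,255,255)); m[:150]=0;m[215:]=0
r=cv2.minAreaRect(cv2.findNonZero(m)); print(r, np.median(d[m>0]))
H=atz(p,*r[0],.112); print("handle",H)
C=np.array([atz(p,*q,.048) for q in [(247,80),(321,80),(318,202),(250,202)]]); e=C[0]-C[3]+C[1]-C[2]
yaw=np.arctan2(e[1],e[0]); c=C.mean(0); print(c,np.degrees(yaw), "hole",c-.032*np.array([np.cos(yaw),np.sin(yaw),0]))
B=np.array([atz(p,*q,.112) for q in cv2.boxPoints(r)]); print(B.round(4)); print([np.degrees(np.arctan2(*(B[i]-B[i-1])[1::-1])).round(1) for i in range(4)])
print(d[190,285],d[100,260], np.ravel(p["tvec"]))
E
```

```text
((285.0354309082031, 190.3630828857422), (15.087845802307129, 20.468435287475586), 3.1798300743103027) 0.29037648
handle [0.44940112 0.29552998 0.112     ]
[0.47908859 0.30329333 0.048     ] 14.634806697481672 hole [0.4481268 0.2952083 0.048    ]
[[0.4395 0.3    0.112 ]
 [0.4567 0.3034 0.112 ]
 [0.4592 0.2912 0.112 ]
 [0.4419 0.2875 0.112 ]]
[np.float64(101.1), np.float64(11.2), np.float64(-78.8), np.float64(-168.0)]
0.29095903 0.3304137 [0.17861536 0.44119403 0.54611356]
```

```bash
python3 -m handwheel '[{"tx":0.03,"ty":0.22,"tz":0.6,"rx":0,"ry":0,"rz":0,"gripper":60},{"tx":0.03,"ty":0.22,"tz":1.2,"rx":0,"ry":0,"rz":0,"gripper":60},{"tx":0.03,"ty":0.22,"tz":1.8,"rx":0,"ry":0,"rz":0,"gripper":60},{"tx":0.03,"ty":0.22,"tz":2.4,"rx":0,"ry":0,"rz":0,"gripper":60},{"tx":0.03,"ty":0.22,"tz":2.75,"rx":0,"ry":0,"rz":0,"gripper":60}]'
python3 - <<'E'
from h import *
import pickle
p,im,d=cam("wrist"); pickle.dump((p,im,d),open("w3.pkl","wb"))
s=telemetry.sense();print(s["tcp_pos"])
hsv=cv2.cvtColor(im,cv2.COLOR_BGR2HSV)
m=cv2.inRange(hsv,(5,150,60),(20,255,255))
m2=m.copy(); m2[:, :]=np.where((abs(d-np.median(d[m>0]))<.5),m,0)
n,l,st,c=cv2.connectedComponentsWithStats(m); i=1+np.argmax(st[1:,4]); print(st[i],c[i])
q=np.argwhere((l==i)); P=np.array([atd(p,v[1],v[0],d[v[0],v[1]]) for v in q if d[v[0],v[1]]>0])
T=P[P[:,2]>.108]; print(len(T),T.mean(0)); r=cv2.minAreaRect((T[:,:2]*1000).astype(np.float32)); print(r)
cv2.imwrite("pics/w3.png",im)
E
```

```text
time: 3.2
tcp_pos: [0.4479, 0.2892, 0.1499]
tool_rot: [0.0, 0.992, 0.125, -0.002]
ft_force: [-0.4, 0.5, 0.2]
finger_gap: 0.0603
grip_force: 0.0
[0.44701146 0.28877648 0.1482284 ]
[ 253  194   30   71 1911] [267.89900576 230.69858713]
1230 [0.44911308 0.29589776 0.11170275]
((448.3349304199219, 295.6077575683594), (23.70592498779297, 15.354767799377441), 12.601431846618652)
```

```bash
python3 -m handwheel '[{"tx":0.07,"ty":-0.155,"tz":0.4,"rx":0,"ry":0,"rz":0,"gripper":50},{"tx":0.07,"ty":-0.155,"tz":0.8,"rx":0,"ry":0,"rz":0,"gripper":50},{"tx":0.07,"ty":-0.155,"tz":1.2,"rx":0,"ry":0,"rz":0,"gripper":50},{"tx":0.07,"ty":-0.155,"tz":1.6,"rx":0,"ry":0,"rz":0,"gripper":50},{"tx":0.07,"ty":-0.155,"tz":1.6,"rx":0,"ry":0,"rz":0,"gripper":50}]'
python3 -m handwheel '[{"tx":0,"ty":0,"tz":0,"rx":0,"ry":0,"rz":0,"gripper":40},{"tx":0,"ty":0,"tz":0,"rx":0,"ry":0,"rz":0,"gripper":40},{"tx":0,"ty":0,"tz":0,"rx":0,"ry":0,"rz":0,"gripper":40},{"tx":0,"ty":0,"tz":0,"rx":0,"ry":0,"rz":0,"gripper":40},{"tx":0,"ty":0,"tz":0,"rx":0,"ry":0,"rz":0,"gripper":40}]'
python3 -c "
from h import *
s=telemetry.sense();print(s['tcp_pos'],R.from_quat(s['tool_rot'][[1,2,3,0]]).as_matrix().round(4))"
```

```text
time: 3.75
tcp_pos: [0.4492, 0.2959, 0.0869]
tool_rot: [0.0, 0.992, 0.125, -0.002]
ft_force: [0.0, 0.6, -0.3]
finger_gap: 0.0499
grip_force: 0.0
time: 4.25
tcp_pos: [0.4506, 0.2965, 0.0887]
tool_rot: [-0.0, 0.992, 0.125, 0.0]
ft_force: [0.2, -0.9, 0.4]
finger_gap: 0.0401
grip_force: 0.0
[0.4505683  0.29649628 0.08874929] [[ 9.688e-01  2.479e-01  7.000e-04]
 [ 2.479e-01 -9.688e-01  3.000e-04]
 [ 8.000e-04 -1.000e-04 -1.000e+00]]
```

```bash
python3 -m handwheel '[{"tx":-0.05,"ty":0,"tz":0,"rx":0,"ry":0,"rz":0,"gripper":25},{"tx":-0.05,"ty":0,"tz":0,"rx":0,"ry":0,"rz":0,"gripper":20},{"tx":-0.05,"ty":0,"tz":0,"rx":0,"ry":0,"rz":0,"gripper":10},{"tx":-0.05,"ty":0,"tz":0,"rx":0,"ry":0,"rz":0,"gripper":10},{"tx":-0.05,"ty":0,"tz":0,"rx":0,"ry":0,"rz":0,"gripper":10}]' 60
python3 -m handwheel '[{"tx":-0.05,"ty":0,"tz":0,"rx":0,"ry":0,"rz":0,"gripper":10},{"tx":-0.05,"ty":0,"tz":0,"rx":0,"ry":0,"rz":0,"gripper":10},{"tx":-0.05,"ty":0,"tz":0,"rx":0,"ry":0,"rz":0,"gripper":10},{"tx":-0.05,"ty":0,"tz":0,"rx":0,"ry":0,"rz":0,"gripper":10},{"tx":-0.05,"ty":0,"tz":0,"rx":0,"ry":0,"rz":0,"gripper":10}]' 60
```

```text
time: 4.75
tcp_pos: [0.4484, 0.2959, 0.0884]
tool_rot: [-0.0, 0.992, 0.125, 0.0]
ft_force: [-0.1, 0.6, 0.7]
finger_gap: 0.0152
grip_force: 58.5
time: 5.25
tcp_pos: [0.4465, 0.2954, 0.0884]
tool_rot: [0.0, 0.992, 0.125, -0.0]
ft_force: [-0.1, -0.0, 1.7]
finger_gap: 0.0153
grip_force: 58.5
```

```bash
python3 -m handwheel '[{"tx":0,"ty":0,"tz":-0.5,"rx":0,"ry":0,"rz":0,"gripper":10},{"tx":0,"ty":0,"tz":-1.3,"rx":0,"ry":0,"rz":0,"gripper":10},{"tx":0,"ty":0,"tz":-2.3,"rx":0,"ry":0,"rz":0,"gripper":10},{"tx":0,"ty":0,"tz":-3.4,"rx":0,"ry":0,"rz":0,"gripper":10},{"tx":0,"ty":0,"tz":-4.3,"rx":0,"ry":0,"rz":0,"gripper":10}]' 60
python3 -m handwheel '[{"tx":0.15,"ty":0.9,"tz":0,"rx":0,"ry":0,"rz":0,"gripper":10},{"tx":0.3,"ty":1.8,"tz":0,"rx":0,"ry":0,"rz":0,"gripper":10},{"tx":0.45,"ty":2.7,"tz":0,"rx":0,"ry":0,"rz":0,"gripper":10},{"tx":0.6,"ty":3.6,"tz":0,"rx":0,"ry":0,"rz":0,"gripper":10},{"tx":0.75,"ty":4.5,"tz":0,"rx":0,"ry":0,"rz":0,"gripper":10}]' 60
python3 -m handwheel '[{"tx":0.2,"ty":0.9,"tz":0,"rx":0,"ry":0,"rz":0.8,"gripper":10},{"tx":0.4,"ty":1.8,"tz":0,"rx":0,"ry":0,"rz":1.6,"gripper":10},{"tx":0.6,"ty":2.6,"tz":0,"rx":0,"ry":0,"rz":2.4,"gripper":10},{"tx":0.8,"ty":3.22,"tz":0,"rx":0,"ry":0,"rz":3.23,"gripper":10},{"tx":0.8,"ty":3.22,"tz":0,"rx":0,"ry":0,"rz":3.23,"gripper":10}]' 60
python3 -m handwheel '[{"tx":0,"ty":0,"tz":0.5,"rx":0,"ry":0,"rz":0,"gripper":10},{"tx":0,"ty":0,"tz":1,"rx":0,"ry":0,"rz":0,"gripper":10},{"tx":0,"ty":0,"tz":1.2,"rx":0,"ry":0,"rz":0,"gripper":10},{"tx":0,"ty":0,"tz":1.3,"rx":0,"ry":0,"rz":0,"gripper":10},{"tx":0,"ty":0,"tz":1.3,"rx":0,"ry":0,"rz":0,"gripper":10}]' 60
python3 - <<'E'
from h import *
import pickle
p,im,d=cam("wrist"); pickle.dump((p,im,d),open("w4.pkl","wb"));
s=telemetry.sense();print(s["time"],s["tcp_pos"],R.from_quat(s["tool_rot"][[1,2,3,0]]).as_matrix().round(4)[:,0])
t=s["tcp_pos"]; print(proj(p,[t[0],t[1],t[2]-.0804]),proj(p,[.583,.0115,.084]))
im2=cv2.resize(im[:300,160:400],(640,800//1),interpolation=cv2.INTER_CUBIC)[:600]
cv2.imwrite("pics/w4.png",cv2.resize(im[80:305,130:430],(800,600),interpolation=cv2.INTER_CUBIC))
E
```

```text
time: 5.75
tcp_pos: [0.4464, 0.2954, 0.2624]
tool_rot: [-0.0, 0.992, 0.125, 0.0]
ft_force: [0.9, 0.0, -0.8]
finger_gap: 0.0154
grip_force: 58.9
time: 6.25
tcp_pos: [0.5201, 0.1271, 0.2598]
tool_rot: [-0.0, 0.992, 0.125, -0.0]
ft_force: [1.3, 0.8, -1.7]
finger_gap: 0.0155
grip_force: 59.1
time: 6.75
tcp_pos: [0.5838, 0.0091, 0.2596]
tool_rot: [0.0, 0.999, -0.046, -0.0]
ft_force: [-0.2, 0.7, 0.1]
finger_gap: 0.015
grip_force: 59.0
time: 7.25
tcp_pos: [0.5828, 0.0121, 0.2081]
tool_rot: [-0.0, 0.999, -0.043, -0.0]
ft_force: [0.1, 0.1, -0.4]
finger_gap: 0.0153
grip_force: 59.0
7.3 [0.58325443 0.01191363 0.20889826] [ 9.962e-01 -8.700e-02  7.000e-04]
[279.60204937 221.2098552 ] [280.11053496 202.0621375 ]
```

View pics/w4.png

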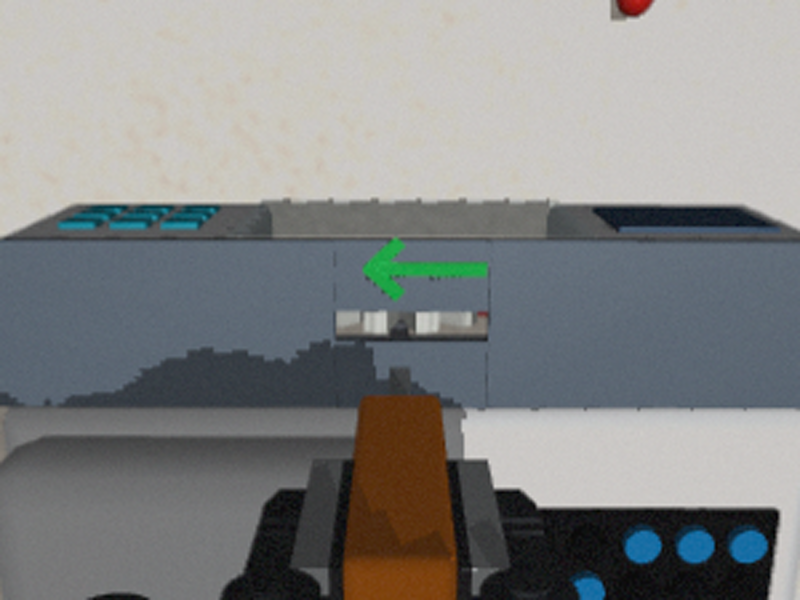

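The crop shows the slot from (335,311) to (488,340). Bright teeth sit at (375,322) and (428,322), with red at (482,315), and the blade tip's far edge is at (400,368). I'll get the geometry from the depth and an enlarged crop.

```bash
python3 - <<'E'
from h import *
import pickle
p,im,d=pickle.load(open("w4.pkl","rb"))
c=lambda x,y:(130+(x+.5)/2.667-.5,80+(y+.5)/2.667-.5)
P=[atz(p,*c(*q),.084) for q in [(335,311),(488,311),(488,340),(335,340)]]; P=np.array(P);print(P.round(4),P.mean(0))
Yw=(P[0]-P[1]);print("yaw slot",np.degrees(np.arctan2(-Yw[0],Yw[1])))
yw=np.radians(-5);X=np.array([np.cos(yw),np.sin(yw),0]);Y=np.array([-X[1],X[0],0]);S=P.mean(0)
for q in [(391,368),(410,368),(391,394),(410,394)]: print(q,atz(p,*c(*q),.1285 if q[1]<380 else .1685).round(4))
for v in (198,200,202,204):
  o=[]
  for u in range(253,316,2):
    w=atd(p,u,v,d[v,u])-S; o.append((u,int(round(1000*w@Y)),int(round(1000*w@X)),int(round(1000*w[2]))))
  print(v,o)
a=cv2.resize(im[190:212,245:325],(800,220),interpolation=cv2.INTER_NEAREST)
ps,ims,_=cam("scene"); b=cv2.resize(ims[205:245,260:340],(760,380),interpolation=cv2.INTER_CUBIC)
cv2.imwrite("pics/c5.png",np.vstack([a,np.hstack([b,np.zeros((380,40,3),np.uint8)])]))
E
```

```text
[[ 0.5892  0.0299  0.084 ]
 [ 0.5854 -0.0136  0.084 ]
 [ 0.5768 -0.0131  0.084 ]
 [ 0.5806  0.0308  0.084 ]] [0.58298488 0.00852708 0.084     ]
yaw slot -4.936123967850843
(391, 368) [0.5858 0.0138 0.1285]
(410, 368) [0.5854 0.0093 0.1285]
(391, 394) [0.5941 0.0128 0.1685]
(410, 394) [0.5938 0.009  0.1685]
198 [(253, 24, 3, -1), (255, 22, 3, -1), (257, 21, 0, -12), (259, 20, -1, -13), (261, 18, -2, -17), (263, 17, -2, -17), (265, 15, -2, -19), (267, 13, 1, -8), (269, 12, 1, -7), (271, 10, 1, -5), (273, 9, 1, -6), (275, 7, 1, -8), (277, 5, -1, -15), (279, 4, -2, -20), (281, 2, -2, -18), (283, 1, -1, -13), (285, -1, 1, -8), (287, -2, 1, -7), (289, -4, 1, -7), (291, -6, 1, -7), (293, -7, 1, -8), (295, -9, -3, -20), (297, -11, -2, -18), (299, -12, -2, -16), (301, -14, -1, -15), (303, -15, -1, -13), (305, -17, -1, -14), (307, -19, -2, -17), (309, -27, -21, -84), (311, -29, -21, -84), (313, -22, 3, 0), (315, -23, 3, 1)]
200 [(253, 24, 1, -1), (255, 22, 2, 1), (257, 22, -2, -13), (259, 20, -3, -14), (261, 18, -3, -16), (263, 17, -4, -17), (265, 15, -4, -18), (267, 13, -1, -7), (269, 12, -1,
[... 1061 characters left out ...]
), (313, -22, 0, 1), (315, -24, 0, 1)]
204 [(253, 24, -2, 0), (255, 22, -2, 0), (257, 26, -27, -84), (259, 24, -27, -85), (261, 22, -27, -85), (263, 20, -27, -84), (265, 18, -27, -84), (267, 16, -27, -86), (269, 12, -4, -8), (271, 10, -4, -7), (273, 9, -4, -6), (275, 8, -27, -84), (277, 6, -12, -33), (279, 4, -12, -33), (281, 2, -12, -33), (283, 0, -27, -83), (285, -2, -27, -85), (287, -2, -4, -7), (289, -4, -4, -7), (291, -8, -27, -84), (293, -10, -27, -84), (295, -13, -27, -86), (297, -15, -27, -85), (299, -17, -27, -84), (301, -18, -27, -83), (303, -21, -27, -84), (305, -23, -27, -83), (307, -25, -27, -85), (309, -27, -27, -84), (311, -29, -27, -83), (313, -22, -2, -1), (315, -24, -2, 1)]
```

View pics/c5.png

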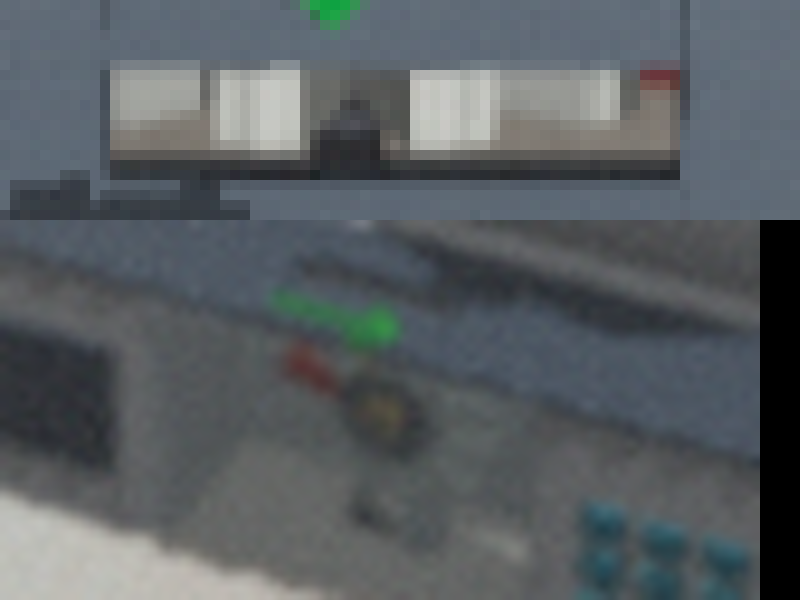

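Both visible teeth sit at equal height about 7 mm either side of y≈+3.2 mm in slot axes. So the wheel stands half-way between clicks, with the red tooth at about -75°, and the axle is at y≈+3.2 mm. The scene crop agrees: hub at (385,412), red tooth centre at (312,370). The gap right above the axle suits the blade. I'll lower to just above the cover and recheck the alignment.

```bash
python3 -m handwheel '[{"tx":0.03,"ty":0,"tz":0.4,"rx":0,"ry":0,"rz":0,"gripper":10},{"tx":0.03,"ty":0,"tz":0.7,"rx":0,"ry":0,"rz":0,"gripper":10},{"tx":0.03,"ty":0,"tz":0.85,"rx":0,"ry":0,"rz":0,"gripper":10},{"tx":0.03,"ty":0,"tz":0.92,"rx":0,"ry":0,"rz":0,"gripper":10},{"tx":0.03,"ty":0,"tz":0.92,"rx":0,"ry":0,"rz":0,"gripper":10}]' 60
python3 -m handwheel '[{"tx":0,"ty":0,"tz":0,"rx":0,"ry":0,"rz":0,"gripper":10},{"tx":0,"ty":0,"tz":0,"rx":0,"ry":0,"rz":0,"gripper":10},{"tx":0,"ty":0,"tz":0,"rx":0,"ry":0,"rz":0,"gripper":10},{"tx":0,"ty":0,"tz":0,"rx":0,"ry":0,"rz":0,"gripper":10},{"tx":0,"ty":0,"tz":0,"rx":0,"ry":0,"rz":0,"gripper":10}]' 60
python3 - <<'E'
from h import *
import pickle
p,im,d=cam("wrist"); pickle.dump((p,im,d),open("w5.pkl","wb"));
s=telemetry.sense();print(s["time"],s["tcp_pos"],R.from_quat(s["tool_rot"][[1,2,3,0]]).as_matrix().round(4))
cv2.imwrite("pics/w5.png",cv2.resize(im[145:235,220:340],(800,600),interpolation=cv2.INTER_CUBIC))
E
```

```text
time: 7.85
tcp_pos: [0.5839, 0.0116, 0.1707]
tool_rot: [-0.0, 0.999, -0.044, -0.001]
ft_force: [0.3, -0.2, -1.0]
finger_gap: 0.0152
grip_force: 59.0
time: 8.35
tcp_pos: [0.5843, 0.0115, 0.1717]
tool_rot: [0.0, 0.999, -0.044, 0.0]
ft_force: [-0.2, 0.2, -0.5]
finger_gap: 0.0154
grip_force: 59.0
8.4 [0.58429853 0.01150383 0.17163194] [[ 9.961e-01 -8.780e-02  3.000e-04]
 [-8.780e-02 -9.961e-01 -0.000e+00]
 [ 3.000e-04 -0.000e+00 -1.000e+00]]
```

View pics/w5.png

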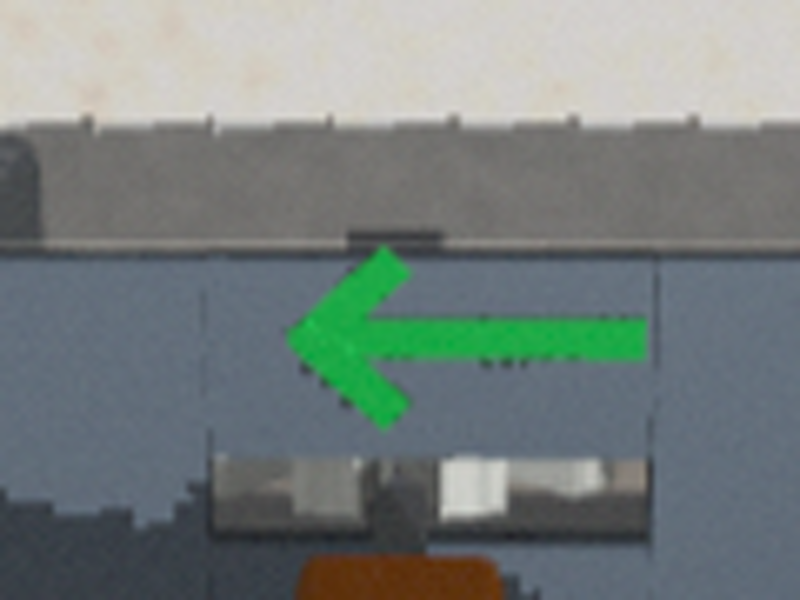

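The crop shows the slot from (210,455) to (650,540). The blade is the dark strip around (398,480–550), and the handle's lower edge is at (402,557). I'll calculate the offsets.

```bash
python3 - <<'E'
from h import *
import pickle
p,im,d=pickle.load(open("w5.pkl","rb"))
c=lambda x,y:(220+(x+.5)/6.667-.5,145+(y+.5)/6.667-.5)
k=lambda q:((np.array(q)-[220,145]+.5)*6.667-.5).round(0)
P=np.array([atz(p,*c(*q),.084) for q in [(211,455),(651,455),(651,541),(211,541)]]);S=P.mean(0);print(S)
yw=np.radians(-5);X=np.array([np.cos(yw),np.sin(yw),0]);Y=np.array([-X[1],X[0],0])
h=atz(p,*c(402,557),.1312);print("handle edge rel slot X,Y", (h-S)@X-.012,(h-S)@Y)
T=np.array([.5843,.0115,.0912]);print("TCP rel",(T-S)@X,(T-S)@Y)
for dx in(-.001,0,.001):
  print([k(proj(p,T+X*(dx+a)+Y*b)) for a in(-.0035,.0035) for b in (-.0025,.0025)],k(proj(p,T+[0,0,.04]+X*(dx+.012))))
g=cv2.cvtColor(im,cv2.COLOR_BGR2GRAY)
print(g[208:232,268:292])
print(d[226:236,280],[ (atd(p,280,v,d[v,280])[2]).round(4) for v in range(212,232)])
E
```

```text
[0.58307986 0.00838376 0.084     ]
handle edge rel slot X,Y -0.0005445916028798993 0.002999769451994298
TCP rel 0.0009438941485771052 0.003210728385304168
[array([425., 557.]), array([373., 557.]), array([425., 489.]), array([373., 489.])] [399. 551.]
[array([425., 547.]), array([373., 547.]), array([425., 479.]), array([373., 479.])] [399. 539.]
[array([425., 538.]), array([373., 538.]), array([425., 469.]), array([373., 469.])] [399. 527.]
[[103 106 107 107 106 108 105 104 113 113 113 104 107 107 109 107 109 106
  107 108 107 108 104 108]
 [107 106 107 107 106 103 106 107 108 115 113 107 104 107 105 103 111 103
  106 109 106 108 105 110]
 [106 108 106 106 104 107 109 107 106 107 107 108 107 107 107 106 106 109
  107 107 105 108 103 108]
 [108 107 106 107 104 106 107 104 106 108 106 107 107 105 107 106 106 106
  108 107 108 107 108 105]
 [106 105 106 107 106 104 107 105 104 106 105 107 105 105 107 105 107 106
  107 106 106 106 107 104]
 [111 111 110 114 113 125 108 105  97 104 105  98 100 100  99  99  98  99
  110 109 139 144 144 142]
 [116 118 117 119 122 156 118  88  76 105 108  9
[... 1584 characters left out ...]
0  59  60  58  58  66  59  57  57  58  59  58  61  61  62
   63  59  61  59  63  57]
 [ 57  57  58  60  58  63  62  58  64  60  59  62  55  58  59  62  56  58
   57  63  59  62  55  59]]
[0.20888937 0.2064049  0.17921668 0.17799684 0.17828117 0.17599213
 0.17524603 0.17290726 0.1716232  0.17068213] [np.float64(0.0834), np.float64(0.0847), np.float64(0.0642), np.float64(0.0632), np.float64(0.0502), np.float64(0.0912), np.float64(0.0931), np.float64(0.0951), np.float64(0.0956), np.float64(0.0988), np.float64(0.1012), np.float64(0.1036), np.float64(0.1034), np.float64(0.1056), np.float64(0.1069), np.float64(0.1094), np.float64(0.1351), np.float64(0.1364), np.float64(0.1363), np.float64(0.1386)]
```

```bash
python3 -m handwheel '[{"tx":-0.018,"ty":0,"tz":0.03,"rx":0,"ry":0,"rz":0,"gripper":10},{"tx":-0.018,"ty":0,"tz":0.06,"rx":0,"ry":0,"rz":0,"gripper":10},{"tx":-0.018,"ty":0,"tz":0.09,"rx":0,"ry":0,"rz":0,"gripper":10},{"tx":-0.018,"ty":0,"tz":0.12,"rx":0,"ry":0,"rz":0,"gripper":10},{"tx":-0.018,"ty":0,"tz":0.12,"rx":0,"ry":0,"rz":0,"gripper":10}]' 60
python3 -m handwheel '[{"tx":0,"ty":0,"tz":0.03,"rx":0,"ry":0,"rz":0,"gripper":10},{"tx":0,"ty":0,"tz":0.06,"rx":0,"ry":0,"rz":0,"gripper":10},{"tx":0,"ty":0,"tz":0.09,"rx":0,"ry":0,"rz":0,"gripper":10},{"tx":0,"ty":0,"tz":0.12,"rx":0,"ry":0,"rz":0,"gripper":10},{"tx":0,"ty":0,"tz":0.14,"rx":0,"ry":0,"rz":0,"gripper":10}]' 60 | grep -v rot
```

```text
time: 8.9
tcp_pos: [0.5834, 0.0116, 0.1664]
tool_rot: [-0.0, 0.999, -0.044, -0.0]
ft_force: [0.2, -0.5, -0.7]
finger_gap: 0.0152
grip_force: 59.0
time: 9.4
tcp_pos: [0.5835, 0.0116, 0.1609]
ft_force: [0.4, -0.0, -0.3]
finger_gap: 0.0149
grip_force: 59.0
```

```bash
python3 -m handwheel '[{"tx":0,"ty":0,"tz":0.03,"rx":0,"ry":0,"rz":0,"gripper":10},{"tx":0,"ty":0,"tz":0.06,"rx":0,"ry":0,"rz":0,"gripper":10},{"tx":0,"ty":0,"tz":0.09,"rx":0,"ry":0,"rz":0,"gripper":10},{"tx":0,"ty":0,"tz":0.1,"rx":0,"ry":0,"rz":0,"gripper":10},{"tx":0,"ty":0,"tz":0.1,"rx":0,"ry":0,"rz":0,"gripper":10}]' 60
python3 -m handwheel '[{"tx":0,"ty":0,"tz":0.03,"rx":0,"ry":0,"rz":0,"gripper":10},{"tx":0,"ty":0,"tz":0.06,"rx":0,"ry":0,"rz":0,"gripper":10},{"tx":0,"ty":0,"tz":0.09,"rx":0,"ry":0,"rz":0,"gripper":10},{"tx":0,"ty":0,"tz":0.09,"rx":0,"ry":0,"rz":0,"gripper":10},{"tx":0,"ty":0,"tz":0.09,"rx":0,"ry":0,"rz":0,"gripper":10}]' 60 | grep -v rot
python3 - <<'E'
from h import *
p,im,d=cam("wrist")
cv2.imwrite("pics/w6.png",im[180:260,220:340]); print(telemetry.sense()["tcp_pos"])
yw=np.radians(-5);X=np.array([np.cos(yw),np.sin(yw),0]);Y=np.array([-X[1],X[0],0]);S=np.array([.583,.0084,.084])
# slot height profile in slot axes, relative
def prof(d,p):
  o={}
  for v in range(150,260):
    for u in range(200,360):
      if d[v,u]>0:
        w=atd(p,u,v,d[v,u])-S
        if abs(w@X)<.0042 and abs(w@Y)<.022: o.setdefault(int(round(w@Y*1000)),[]).append(w[2]*1000)
  return {k:(round(np.median(z)),len(z)) for k,z in sorted(o.items())}
print(prof(d,p))
E
```

```text
time: 9.9
tcp_pos: [0.5835, 0.0116, 0.157]
tool_rot: [0.0, 0.999, -0.044, -0.0]
ft_force: [0.3, -0.0, -0.3]
finger_gap: 0.0155
grip_force: 59.0
time: 10.4
tcp_pos: [0.5835, 0.0116, 0.1535]
ft_force: [-0.3, -0.0, -0.8]
finger_gap: 0.0152
grip_force: 59.0
[0.58356222 0.011584   0.15351371]
{-22: (-1, 12), -21: (-1, 1), -20: (-18, 3), -19: (-18, 3), -18: (-16, 6), -17: (-14, 5), -16: (-14, 6), -15: (-13, 9), -14: (-14, 10), -13: (-14, 5), -12: (-16, 8), -11: (-17, 5), -10: (-18, 4), -9: (-19, 5), -7: (-9, 16), -6: (-8, 8), -5: (-7, 13), -4: (-7, 8), -3: (-7, 10), -2: (-7, 11), -1: (-7, 7), 0: (-10, 12), 1: (3, 6), 2: (3, 12), 3: (3, 13), 4: (3, 6), 5: (2, 12), 6: (-12, 6), 7: (-8, 12), 8: (-7, 6), 9: (-7, 12), 10: (-7, 12), 11: (-7, 7), 12: (-7, 14), 13: (-8, 9), 14: (-8, 8), 15: (-20, 2), 16: (-18, 4), 17: (-17, 6), 18: (-16, 4), 19: (-16, 8), 20: (-13, 10), 21: (-14, 6), 22: (-13, 6)}
```

```bash
python3 -m handwheel '[{"tx":0,"ty":-0.02,"tz":0,"rx":0,"ry":0,"rz":0,"gripper":10},{"tx":0,"ty":-0.04,"tz":0,"rx":0,"ry":0,"rz":0,"gripper":10},{"tx":0,"ty":-0.06,"tz":0,"rx":0,"ry":0,"rz":0,"gripper":10},{"tx":0,"ty":-0.08,"tz":0,"rx":0,"ry":0,"rz":0,"gripper":10},{"tx":0,"ty":-0.1,"tz":0,"rx":0,"ry":0,"rz":0,"gripper":10}]' 60 | grep -v rot
python3 -m handwheel '[{"tx":0,"ty":-0.02,"tz":0,"rx":0,"ry":0,"rz":0,"gripper":10},{"tx":0,"ty":-0.04,"tz":0,"rx":0,"ry":0,"rz":0,"gripper":10},{"tx":0,"ty":-0.06,"tz":0,"rx":0,"ry":0,"rz":0,"gripper":10},{"tx":0,"ty":-0.07,"tz":0,"rx":0,"ry":0,"rz":0,"gripper":10},{"tx":0,"ty":-0.07,"tz":0,"rx":0,"ry":0,"rz":0,"gripper":10}]' 60 | grep -v rot
cat >> h.py <<'E'
yw=np.radians(-5);X=np.array([np.cos(yw),np.sin(yw),0]);Y=np.array([-X[1],X[0],0]);S=np.array([.583,.0084,.084])
def prof():
  p,im,d=cam("wrist"); o={}; red=[]
  for v in range(130,270):
    for u in range(180,380):
      if d[v,u]>0:
        w=atd(p,u,v,d[v,u])-S
        if abs(w@X)<.0042 and abs(w@Y)<.022 and w[2]>-.05:
          o.setdefault(int(round(w@Y*1000)),[]).append(w[2]*1000)
          b,g,r=map(int,im[v,u])
          if r>1.6*g and r>1.6*b and w[2]<-.003: red.append((w@Y*1000,w[2]*1000))
  print({k:round(np.median(z)) for k,z in sorted(o.items())}); print("red",len(red),np.min(red,0).round(0) if red else '',np.max(red,0).round(0) if red else '')
  t=telemetry.sense(); w=t["tcp_pos"]-S; print("t",t["time"],"tip X,Y,z mm",(1000*w@X).round(1),(1000*w@Y).round(1),(1000*(w[2]-.0804)).round(1),"F",t["ft_force"].round(1))
E
python3 -c "from h import *; prof()"
```

```text
time: 10.95
tcp_pos: [0.5839, 0.0165, 0.1534]
ft_force: [0.9, 4.6, -1.5]
finger_gap: 0.0151
grip_force: 58.9
time: 11.45
tcp_pos: [0.5841, 0.018, 0.1535]
ft_force: [0.7, 0.5, -1.6]
finger_gap: 0.0152
grip_force: 59.1
{-22: -2, -21: -19, -20: -19, -19: -18, -18: -20, -17: -21, -16: -20, -15: -21, -14: -12, -13: -11, -12: -11, -11: -10, -10: -10, -9: -9, -8: -9, -7: -10, -6: -12, -5: -14, -4: -16, -3: -18, -2: -19, -1: -21, 0: -6, 1: -7, 2: -6, 3: -6, 4: -6, 5: -6, 6: -6, 7: -6, 8: 6, 9: 4, 10: 2, 11: 2, 12: -2, 13: -13, 14: -11, 15: -10, 16: -9, 17: -9, 18: -10, 19: -10, 20: -11, 21: -12, 22: -13}
red 14 [-21. -21.] [-16. -18.]
t 11.5 tip X,Y,z mm 0.3 9.7 -10.8 F [-0.1  0.4 -0.1]
```

Clicked: a tooth is now upright at y=+3.4 mm and red is at -60°, so two clicks are left. I'll lift within the slot, go back one gap, and insert again.

```bash
python3 -m handwheel '[{"tx":0,"ty":0,"tz":-0.06,"rx":0,"ry":0,"rz":0,"gripper":10},{"tx":0,"ty":0,"tz":-0.14,"rx":0,"ry":0,"rz":0,"gripper":10},{"tx":0,"ty":0,"tz":-0.2,"rx":0,"ry":0,"rz":0,"gripper":10},{"tx":0,"ty":0,"tz":-0.2,"rx":0,"ry":0,"rz":0,"gripper":10},{"tx":0,"ty":0,"tz":-0.2,"rx":0,"ry":0,"rz":0,"gripper":10}]' 60 | grep -v rot
python3 -m handwheel '[{"tx":0,"ty":0.1,"tz":0,"rx":0,"ry":0,"rz":0,"gripper":10},{"tx":0,"ty":0.2,"tz":0,"rx":0,"ry":0,"rz":0,"gripper":10},{"tx":0,"ty":0.3,"tz":0,"rx":0,"ry":0,"rz":0,"gripper":10},{"tx":0,"ty":0.325,"tz":0,"rx":0,"ry":0,"rz":0,"gripper":10},{"tx":0,"ty":0.325,"tz":0,"rx":0,"ry":0,"rz":0,"gripper":10}]' 60 | grep -v rot
python3 -m handwheel '[{"tx":0,"ty":0,"tz":0,"rx":0,"ry":0,"rz":0,"gripper":10},{"tx":0,"ty":0,"tz":0,"rx":0,"ry":0,"rz":0,"gripper":10},{"tx":0,"ty":0,"tz":0,"rx":0,"ry":0,"rz":0,"gripper":10},{"tx":0,"ty":0,"tz":0,"rx":0,"ry":0,"rz":0,"gripper":10},{"tx":0,"ty":0,"tz":0,"rx":0,"ry":0,"rz":0,"gripper":10}]' 60 | grep -v rot
python3 -c "from h import *; prof()"
```

```text
time: 12.0
tcp_pos: [0.5842, 0.0183, 0.1617]
ft_force: [0.7, 0.6, -0.6]
finger_gap: 0.0152
grip_force: 59.1
time: 12.5
tcp_pos: [0.583, 0.0051, 0.1615]
ft_force: [-0.4, -0.4, -0.5]
finger_gap: 0.0151
grip_force: 59.1
time: 13.0
tcp_pos: [0.583, 0.0055, 0.1615]
ft_force: [-0.4, 0.8, -0.8]
finger_gap: 0.0155
grip_force: 59.1
{-22: -1, -21: -20, -20: -18, -19: -19, -18: -18, -17: -20, -16: -21, -15: -21, -14: -13, -13: -12, -12: -11, -11: -10, -10: -10, -9: -9, -8: -9, -7: -11, -6: -13, -5: 5, -4: 9, -3: 7, -2: 6, -1: 7, 0: -22, 1: -6, 2: -6, 3: -6, 4: -6, 5: -6, 6: -7, 7: -7, 8: -1, 9: -21, 10: -18, 11: -16, 12: -15, 13: -13, 14: -12, 15: -10, 16: -9, 17: -10, 18: -10, 19: -10, 20: -12, 21: -12, 22: -13}
red 18 [-21. -22.] [-15. -17.]
t 13.05 tip X,Y,z mm 0.3 -2.9 -2.9 F [ 0.5  0.4 -1.4]
```

```bash
python3 -m handwheel '[{"tx":0,"ty":0.005,"tz":0.02,"rx":0,"ry":0,"rz":0,"gripper":10},{"tx":0,"ty":0.005,"tz":0.04,"rx":0,"ry":0,"rz":0,"gripper":10},{"tx":0,"ty":0.005,"tz":0.06,"rx":0,"ry":0,"rz":0,"gripper":10},{"tx":0,"ty":0.005,"tz":0.08,"rx":0,"ry":0,"rz":0,"gripper":10},{"tx":0,"ty":0.005,"tz":0.1,"rx":0,"ry":0,"rz":0,"gripper":10}]' 60 | grep -v rot
python3 -m handwheel '[{"tx":0,"ty":0,"tz":0.02,"rx":0,"ry":0,"rz":0,"gripper":10},{"tx":0,"ty":0,"tz":0.04,"rx":0,"ry":0,"rz":0,"gripper":10},{"tx":0,"ty":0,"tz":0.06,"rx":0,"ry":0,"rz":0,"gripper":10},{"tx":0,"ty":0,"tz":0.08,"rx":0,"ry":0,"rz":0,"gripper":10},{"tx":0,"ty":0,"tz":0.09,"rx":0,"ry":0,"rz":0,"gripper":10}]' 60 | grep -v rot
```

```text
time: 13.55
tcp_pos: [0.583, 0.0052, 0.1574]
ft_force: [0.1, 0.1, -1.0]
finger_gap: 0.0154
grip_force: 59.1
time: 14.05
tcp_pos: [0.5829, 0.0052, 0.1538]
ft_force: [1.0, 0.7, -1.4]
finger_gap: 0.0152
grip_force: 59.1
```

```bash
python3 -m handwheel '[{"tx":0,"ty":-0.02,"tz":0,"rx":0,"ry":0,"rz":0,"gripper":10},{"tx":0,"ty":-0.04,"tz":0,"rx":0,"ry":0,"rz":0,"gripper":10},{"tx":0,"ty":-0.06,"tz":0,"rx":0,"ry":0,"rz":0,"gripper":10},{"tx":0,"ty":-0.08,"tz":0,"rx":0,"ry":0,"rz":0,"gripper":10},{"tx":0,"ty":-0.1,"tz":0,"rx":0,"ry":0,"rz":0,"gripper":10}]' 60 | grep -v rot
python3 -m handwheel '[{"tx":0,"ty":-0.02,"tz":0,"rx":0,"ry":0,"rz":0,"gripper":10},{"tx":0,"ty":-0.04,"tz":0,"rx":0,"ry":0,"rz":0,"gripper":10},{"tx":0,"ty":-0.06,"tz":0,"rx":0,"ry":0,"rz":0,"gripper":10},{"tx":0,"ty":-0.08,"tz":0,"rx":0,"ry":0,"rz":0,"gripper":10},{"tx":0,"ty":-0.1,"tz":0,"rx":0,"ry":0,"rz":0,"gripper":10}]' 60 | grep -v rot
python3 -c "from h import *; prof()"
```

```text
time: 14.55
tcp_pos: [0.5833, 0.008, 0.154]
ft_force: [-1.3, -5.6, -1.1]
finger_gap: 0.0152
grip_force: 59.1
time: 15.05
tcp_pos: [0.5837, 0.0138, 0.1539]
ft_force: [-0.5, -0.8, -0.4]
finger_gap: 0.0155
grip_force: 59.3
{-22: -1, -20: 0, -19: -16, -18: -16, -17: -15, -16: -13, -15: -13, -14: -12, -13: -13, -12: -14, -11: -15, -10: -17, -9: -17, -8: -18, -7: -20, -6: -8, -5: -7, -4: -7, -3: -7, -2: -7, -1: -7, 0: -7, 1: -8, 2: -12, 3: -2, 4: 3, 5: 2, 6: 2, 7: 4, 8: -5, 9: -7, 10: -7, 11: -7, 12: -7, 13: -8, 14: -9, 15: -9, 16: -10, 17: -19, 18: -19, 19: -18, 20: -16, 21: -15, 22: -15}
red 70 [-19. -19.] [ -8. -11.]
t 15.1 tip X,Y,z mm 0.2 5.6 -10.5 F [-0.1  0.1  0.3]
```

```bash
python3 -m handwheel '[{"tx":0,"ty":-0.02,"tz":0,"rx":0,"ry":0,"rz":0,"gripper":10},{"tx":0,"ty":-0.04,"tz":0,"rx":0,"ry":0,"rz":0,"gripper":10},{"tx":0,"ty":-0.06,"tz":0,"rx":0,"ry":0,"rz":0,"gripper":10},{"tx":0,"ty":-0.08,"tz":0,"rx":0,"ry":0,"rz":0,"gripper":10},{"tx":0,"ty":-0.1,"tz":0,"rx":0,"ry":0,"rz":0,"gripper":10}]' 60 | grep -v rot
python3 -m handwheel '[{"tx":0,"ty":0,"tz":0,"rx":0,"ry":0,"rz":0,"gripper":10},{"tx":0,"ty":0,"tz":0,"rx":0,"ry":0,"rz":0,"gripper":10},{"tx":0,"ty":0,"tz":0,"rx":0,"ry":0,"rz":0,"gripper":10},{"tx":0,"ty":0,"tz":0,"rx":0,"ry":0,"rz":0,"gripper":10},{"tx":0,"ty":0,"tz":0,"rx":0,"ry":0,"rz":0,"gripper":10}]' 60 | grep -v rot
python3 -c "from h import *; prof()"
```

```text
time: 15.6
tcp_pos: [0.584, 0.0175, 0.1537]
ft_force: [1.1, 2.3, -2.0]
finger_gap: 0.0151
grip_force: 59.3
time: 16.1
tcp_pos: [0.5839, 0.0173, 0.1538]
ft_force: [1.1, 4.8, -3.0]
finger_gap: 0.0157
grip_force: 59.0
{-22: -2, -21: -21, -20: -19, -19: -19, -18: -20, -17: -21, -16: -20, -14: -12, -13: -12, -12: -11, -11: -10, -10: -10, -9: -9, -8: -10, -7: -11, -6: -12, -5: -15, -4: -16, -3: -17, -2: -20, -1: -22, 0: -6, 1: -6, 2: -6, 3: -6, 4: -6, 5: -6, 6: -6, 7: 2, 8: 4, 9: 3, 10: 2, 11: 5, 12: -2, 13: -12, 14: -11, 15: -9, 16: -9, 17: -9, 18: -9, 19: -10, 20: -11, 21: -11}
red 112 [-14. -20.] [-2. -8.]
t 16.15 tip X,Y,z mm 0.1 8.9 -10.6 F [ 1.2  4.9 -3.4]
```

```bash
python3 -m handwheel '[{"tx":0,"ty":-0.02,"tz":0,"rx":0,"ry":0,"rz":0,"gripper":10},{"tx":0,"ty":-0.02,"tz":0,"rx":0,"ry":0,"rz":0,"gripper":10},{"tx":0,"ty":-0.02,"tz":-0.06,"rx":0,"ry":0,"rz":0,"gripper":10},{"tx":0,"ty":-0.02,"tz":-0.14,"rx":0,"ry":0,"rz":0,"gripper":10},{"tx":0,"ty":-0.02,"tz":-0.2,"rx":0,"ry":0,"rz":0,"gripper":10}]' 60 | grep -v rot
python3 -m handwheel '[{"tx":0,"ty":0,"tz":0,"rx":0,"ry":0,"rz":0,"gripper":10},{"tx":0,"ty":0.1,"tz":0,"rx":0,"ry":0,"rz":0,"gripper":10},{"tx":0,"ty":0.2,"tz":0,"rx":0,"ry":0,"rz":0,"gripper":10},{"tx":0,"ty":0.3,"tz":0,"rx":0,"ry":0,"rz":0,"gripper":10},{"tx":0,"ty":0.315,"tz":0,"rx":0,"ry":0,"rz":0,"gripper":10}]' 60 | grep -v rot
python3 -m handwheel '[{"tx":0,"ty":0,"tz":0,"rx":0,"ry":0,"rz":0,"gripper":10},{"tx":0,"ty":0,"tz":0,"rx":0,"ry":0,"rz":0,"gripper":10},{"tx":0,"ty":0,"tz":0,"rx":0,"ry":0,"rz":0,"gripper":10},{"tx":0,"ty":0,"tz":0,"rx":0,"ry":0,"rz":0,"gripper":10},{"tx":0,"ty":0,"tz":0,"rx":0,"ry":0,"rz":0,"gripper":10}]' 60 | grep -v rot
python3 -c "from h import *; prof()"
```

```text
time: 16.65
tcp_pos: [0.5845, 0.0172, 0.1628]
ft_force: [0.4, 0.5, -1.0]
finger_gap: 0.0154
grip_force: 59.5
time: 17.15
tcp_pos: [0.5829, 0.0048, 0.1618]
ft_force: [-0.7, 0.4, -0.6]
finger_gap: 0.0153
grip_force: 59.5
time: 17.65
tcp_pos: [0.583, 0.0055, 0.1619]
ft_force: [-0.0, 1.3, -0.4]
finger_gap: 0.0153
grip_force: 59.5
{-22: 0, -21: -20, -20: -19, -19: -19, -18: -19, -17: -20, -16: -20, -15: -21, -14: -12, -13: -12, -12: -10, -11: -10, -10: -10, -9: -9, -8: -9, -7: -11, -6: -12, -5: 3, -4: 9, -3: 7, -2: 8, -1: 7, 0: -23, 1: -7, 2: -6, 3: -6, 4: -6, 5: -6, 6: -6, 7: -6, 8: -19, 9: -20, 10: -18, 11: -16, 12: -15, 13: -12, 14: -12, 15: -9, 16: -9, 17: -10, 18: -10, 19: -10, 20: -12, 21: -11, 22: -12}
red 86 [-14. -13.] [-6. -8.]
t 17.7 tip X,Y,z mm 0.2 -2.9 -2.5 F [ 0.2  0.2 -1.1]
```

```bash
python3 -m handwheel '[{"tx":0,"ty":0.005,"tz":0.02,"rx":0,"ry":0,"rz":0,"gripper":10},{"tx":0,"ty":0.005,"tz":0.04,"rx":0,"ry":0,"rz":0,"gripper":10},{"tx":0,"ty":0.005,"tz":0.06,"rx":0,"ry":0,"rz":0,"gripper":10},{"tx":0,"ty":0.005,"tz":0.08,"rx":0,"ry":0,"rz":0,"gripper":10},{"tx":0,"ty":0.005,"tz":0.1,"rx":0,"ry":0,"rz":0,"gripper":10}]' 60 | grep -v rot
python3 -m handwheel '[{"tx":0,"ty":0,"tz":0.02,"rx":0,"ry":0,"rz":0,"gripper":10},{"tx":0,"ty":0,"tz":0.04,"rx":0,"ry":0,"rz":0,"gripper":10},{"tx":0,"ty":0,"tz":0.06,"rx":0,"ry":0,"rz":0,"gripper":10},{"tx":0,"ty":0,"tz":0.08,"rx":0,"ry":0,"rz":0,"gripper":10},{"tx":0,"ty":0,"tz":0.1,"rx":0,"ry":0,"rz":0,"gripper":10}]' 60 | grep -v rot
python3 -m handwheel '[{"tx":0,"ty":-0.02,"tz":0,"rx":0,"ry":0,"rz":0,"gripper":10},{"tx":0,"ty":-0.04,"tz":0,"rx":0,"ry":0,"rz":0,"gripper":10},{"tx":0,"ty":-0.06,"tz":0,"rx":0,"ry":0,"rz":0,"gripper":10},{"tx":0,"ty":-0.08,"tz":0,"rx":0,"ry":0,"rz":0,"gripper":10},{"tx":0,"ty":-0.1,"tz":0,"rx":0,"ry":0,"rz":0,"gripper":10}]' 60 | grep -v rot
python3 -c "from h import *; prof()"
```

```text
time: 18.2
tcp_pos: [0.583, 0.0052, 0.1578]
ft_force: [0.1, -0.0, -1.1]
finger_gap: 0.0155
grip_force: 59.5
time: 18.7
tcp_pos: [0.583, 0.0052, 0.1538]
ft_force: [0.8, -0.5, -0.2]
finger_gap: 0.0156
grip_force: 59.5
time: 19.2
tcp_pos: [0.5832, 0.008, 0.1539]
ft_force: [-0.6, -6.3, -1.5]
finger_gap: 0.0153
grip_force: 59.3
{-22: 0, -21: -19, -20: -18, -19: -18, -18: -18, -17: -19, -16: -19, -15: -20, -14: -21, -13: -12, -12: -11, -11: -10, -10: -10, -9: -9, -8: -9, -7: -9, -6: -10, -5: -12, -4: -13, -3: 3, -2: 3, -1: 2, 0: 2, 1: 3, 2: -6, 3: -6, 4: -6, 5: -6, 6: -7, 7: -6, 8: -7, 9: -22, 10: -19, 11: -19, 12: -17, 13: -14, 14: -13, 15: -11, 16: -10, 17: -9, 18: -10, 19: -10, 20: -11, 21: -12, 22: -12}
red 86 [-13. -14.] [-4. -7.]
t 19.25 tip X,Y,z mm 0.3 -0.3 -10.4 F [-0.5 -5.5 -1.1]
```

```bash
python3 -m handwheel '[{"tx":0,"ty":-0.02,"tz":0,"rx":0,"ry":0,"rz":0,"gripper":10},{"tx":0,"ty":-0.04,"tz":0,"rx":0,"ry":0,"rz":0,"gripper":10},{"tx":0,"ty":-0.06,"tz":0,"rx":0,"ry":0,"rz":0,"gripper":10},{"tx":0,"ty":-0.08,"tz":0,"rx":0,"ry":0,"rz":0,"gripper":10},{"tx":0,"ty":-0.1,"tz":0,"rx":0,"ry":0,"rz":0,"gripper":10}]' 60 | grep -v rot
python3 -m handwheel '[{"tx":0,"ty":-0.02,"tz":0,"rx":0,"ry":0,"rz":0,"gripper":10},{"tx":0,"ty":-0.04,"tz":0,"rx":0,"ry":0,"rz":0,"gripper":10},{"tx":0,"ty":-0.06,"tz":0,"rx":0,"ry":0,"rz":0,"gripper":10},{"tx":0,"ty":-0.08,"tz":0,"rx":0,"ry":0,"rz":0,"gripper":10},{"tx":0,"ty":-0.1,"tz":0,"rx":0,"ry":0,"rz":0,"gripper":10}]' 60 | grep -v rot
python3 -m handwheel '[{"tx":0,"ty":-0.01,"tz":0,"rx":0,"ry":0,"rz":0,"gripper":10},{"tx":0,"ty":-0.02,"tz":0,"rx":0,"ry":0,"rz":0,"gripper":10},{"tx":0,"ty":-0.02,"tz":0,"rx":0,"ry":0,"rz":0,"gripper":10},{"tx":0,"ty":-0.02,"tz":0,"rx":0,"ry":0,"rz":0,"gripper":10},{"tx":0,"ty":-0.02,"tz":0,"rx":0,"ry":0,"rz":0,"gripper":10}]' 60 | grep -v rot
python3 -c "from h import *; prof()"
```

```text
time: 19.75
tcp_pos: [0.5837, 0.0138, 0.1539]
ft_force: [0.1, 0.2, -0.4]
finger_gap: 0.0155
grip_force: 59.6
time: 20.25
tcp_pos: [0.584, 0.0175, 0.1537]
ft_force: [1.0, 2.9, -1.9]
finger_gap: 0.0154
grip_force: 59.5
time: 20.75
tcp_pos: [0.584, 0.0178, 0.1539]
ft_force: [0.4, 3.0, -1.2]
finger_gap: 0.0153
grip_force: 59.5
{-22: 0, -21: -19, -20: -18, -19: -19, -18: -18, -17: -21, -16: -21, -15: -21, -14: -12, -13: -12, -12: -11, -11: -10, -10: -10, -9: -9, -8: -9, -7: -11, -6: -13, -5: -13, -4: -15, -3: -17, -2: -19, -1: -21, 0: -7, 1: -7, 2: -7, 3: -6, 4: -6, 5: -7, 6: -6, 7: 3, 8: 4, 9: 2, 10: 2, 11: 3, 12: -14, 13: -13, 14: -11, 15: -9, 16: -9, 17: -10, 18: -9, 19: -10, 20: -11, 21: -12}
red 73 [ 0. -8.] [ 6. -5.]
t 20.8 tip X,Y,z mm 0.2 9.4 -10.5 F [ 0.   1.1 -1. ]
```

Red is upright at y 0..6 mm, tip 6 mm below the cover. I'll lift out and return to above the stand.

```bash
python3 -m handwheel '[{"tx":0,"ty":-0.01,"tz":0,"rx":0,"ry":0,"rz":0,"gripper":10},{"tx":0,"ty":-0.01,"tz":-0.05,"rx":0,"ry":0,"rz":0,"gripper":10},{"tx":0,"ty":-0.01,"tz":-0.15,"rx":0,"ry":0,"rz":0,"gripper":10},{"tx":0,"ty":-0.01,"tz":-0.25,"rx":0,"ry":0,"rz":0,"gripper":10},{"tx":0,"ty":-0.01,"tz":-0.4,"rx":0,"ry":0,"rz":0,"gripper":10}]' 60 | grep -v rot
python3 -m handwheel '[{"tx":0,"ty":0,"tz":-0.3,"rx":0,"ry":0,"rz":0,"gripper":10},{"tx":0,"ty":0,"tz":-0.8,"rx":0,"ry":0,"rz":0,"gripper":10},{"tx":0,"ty":0,"tz":-1.4,"rx":0,"ry":0,"rz":0,"gripper":10},{"tx":0,"ty":0,"tz":-2,"rx":0,"ry":0,"rz":0,"gripper":10},{"tx":0,"ty":0,"tz":-2.3,"rx":0,"ry":0,"rz":0,"gripper":10}]' 60 | grep -v rot
python3 -c "from h import *; prof(); cv2.imwrite('pics/s2.png',cam('scene')[1])"
python3 -m handwheel '[{"tx":-0.4,"ty":-0.65,"tz":0,"rx":0,"ry":0,"rz":0,"gripper":10},{"tx":-0.8,"ty":-1.3,"tz":0,"rx":0,"ry":0,"rz":0,"gripper":10},{"tx":-1.2,"ty":-2,"tz":0,"rx":0,"ry":0,"rz":0,"gripper":10},{"tx":-1.6,"ty":-2.65,"tz":0,"rx":0,"ry":0,"rz":0,"gripper":10},{"tx":-2,"ty":-3.3,"tz":0,"rx":0,"ry":0,"rz":0,"gripper":10}]' 60 | grep -v rot
python3 -m handwheel '[{"tx":-0.5,"ty":-0.83,"tz":0,"rx":0,"ry":0,"rz":-0.8,"gripper":10},{"tx":-1,"ty":-1.66,"tz":0,"rx":0,"ry":0,"rz":-1.6,"gripper":10},{"tx":-1.5,"ty":-2.5,"tz":0,"rx":0,"ry":0,"rz":-2.4,"gripper":10},{"tx":-2,"ty":-3.31,"tz":0,"rx":0,"ry":0,"rz":-3.25,"gripper":10},{"tx":-2,"ty":-3.31,"tz":0,"rx":0,"ry":0,"rz":-3.25,"gripper":10}]' 60 | grep -v rot
python3 -m handwheel '[{"tx":0,"ty":0,"tz":0.5,"rx":0,"ry":0,"rz":0,"gripper":10},{"tx":0,"ty":0,"tz":1,"rx":0,"ry":0,"rz":0,"gripper":10},{"tx":0,"ty":0,"tz":1.8,"rx":0,"ry":0,"rz":0,"gripper":10},{"tx":0,"ty":0,"tz":2.2,"rx":0,"ry":0,"rz":0,"gripper":10},{"tx":0,"ty":0,"tz":2.2,"rx":0,"ry":0,"rz":0,"gripper":10}]' 60 | grep -v rot
python3 - <<'E'
from h import *
import pickle
p,im,d=cam("wrist"); pickle.dump((p,im,d),open("w7.pkl","wb"))
s=telemetry.sense();print(s["time"],s["tcp_pos"],R.from_quat(s["tool_rot"][[1,2,3,0]]).as_matrix().round(4)[:,0])
cv2.imwrite("pics/w7.png",cv2.resize(im[30:270,120:440],(800,600),interpolation=cv2.INTER_CUBIC))
E
```

```text
time: 21.3
tcp_pos: [0.5841, 0.0182, 0.1704]
ft_force: [1.6, -0.8, -0.6]
finger_gap: 0.0152
grip_force: 59.7
time: 21.8
tcp_pos: [0.5853, 0.0182, 0.2656]
ft_force: [-0.0, -0.1, -0.3]
finger_gap: 0.0156
grip_force: 59.7
{-21: -20, -20: -18, -19: -20, -18: -19, -17: -20, -16: -21, -15: -20, -14: -12, -13: -12, -12: -10, -11: -10, -10: -10, -9: -9, -8: -9, -7: -10, -6: -12, -5: -14, -4: -16, -3: -17, -2: -20, -1: -21, 1: -7, 2: -6, 3: -6, 4: -6, 5: -6, 6: -7, 7: -22, 8: -21, 9: -19, 10: -18, 11: -16, 12: -15, 13: -13, 14: -11, 15: -9, 16: -9, 17: -9, 18: -10, 19: -10, 20: -11, 21: -12, 22: -20}
red 51 [  1. -23.] [ 7. -5.]
t 21.85 tip X,Y,z mm 2.0 9.9 102.4 F [ 0.3 -1.2  2.1]
time: 22.4
tcp_pos: [0.5146, 0.1578, 0.2603]
ft_force: [0.6, 0.9, 0.2]
finger_gap: 0.0155
grip_force: 59.7
time: 22.9
tcp_pos: [0.4452, 0.2985, 0.2604]
ft_force: [0.5, -0.0, -0.8]
finger_gap: 0.0153
grip_force: 59.6
time: 23.4
tcp_pos: [0.4457, 0.2942, 0.1697]
ft_force: [-0.8, 0.1, -2.2]
finger_gap: 0.0157
grip_force: 59.6
23.45 [0.44691987 0.29482771 0.17191656] [ 0.9685  0.2491 -0.0042]
```

View pics/w7.png

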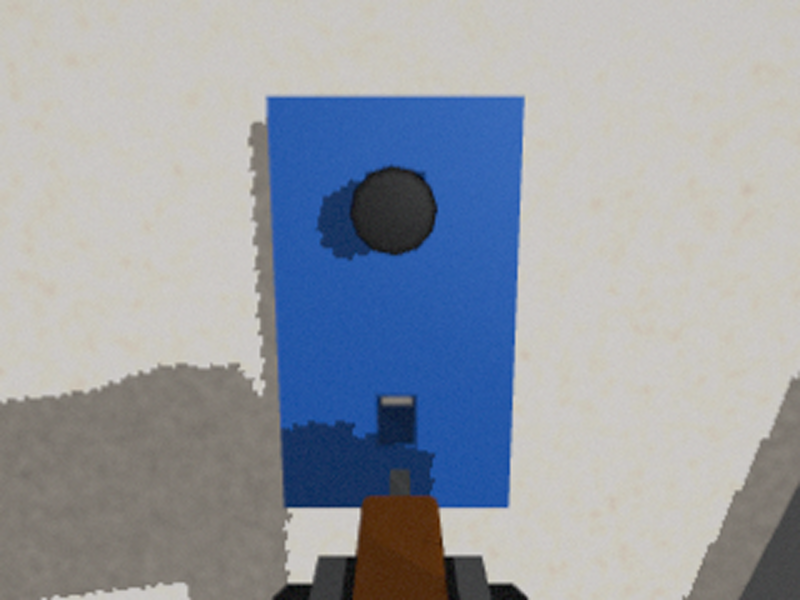

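The hole spans (377..416, 396..443), centred at (397,420). The blade tip's far edge is at (400,468), and the wheel check still shows red upright.

```bash
python3 - <<'E'
from h import *
import pickle
p,im,d=pickle.load(open("w7.pkl","rb"))
c=lambda x,y:(120+(x+.5)/2.5-.5,30+(y+.5)/2.5-.5)
h=atz(p,*c(397,420),.048);t=atz(p,*c(400,468),.0915);a=np.radians(14.4);X=np.array([np.cos(a),np.sin(a),0]);Y=np.array([-X[1],X[0],0])
t=t-.0035*X;D=h-t;print(h,t,"D X,Y mm",D@X*1000,D@Y*1000)
print(h-np.array([.4469,.2948,.048]),telemetry.sense()["tcp_pos"])
E
```

```text
[0.44887354 0.29527599 0.048     ] [0.44551418 0.29358854 0.0915    ] D X,Y mm 3.6734723528597253 0.7989939786426826
[ 1.97354370e-03  4.75990671e-04 -1.38777878e-17] [0.44691987 0.29482771 0.17191656]
```

```bash
python3 -m handwheel '[{"tx":0.07,"ty":-0.02,"tz":0.2,"rx":0,"ry":0,"rz":0,"gripper":10},{"tx":0.07,"ty":-0.02,"tz":0.5,"rx":0,"ry":0,"rz":0,"gripper":10},{"tx":0.07,"ty":-0.02,"tz":0.75,"rx":0,"ry":0,"rz":0,"gripper":10},{"tx":0.07,"ty":-0.02,"tz":0.75,"rx":0,"ry":0,"rz":0,"gripper":10},{"tx":0.07,"ty":-0.02,"tz":0.75,"rx":0,"ry":0,"rz":0,"gripper":10}]' 60 | grep -v rot
python3 -m handwheel '[{"tx":0,"ty":0,"tz":0.1,"rx":0,"ry":0,"rz":0,"gripper":10},{"tx":0,"ty":0,"tz":0.2,"rx":0,"ry":0,"rz":0,"gripper":10},{"tx":0,"ty":0,"tz":0.3,"rx":0,"ry":0,"rz":0,"gripper":10},{"tx":0,"ty":0,"tz":0.4,"rx":0,"ry":0,"rz":0,"gripper":10},{"tx":0,"ty":0,"tz":0.5,"rx":0,"ry":0,"rz":0,"gripper":10}]' 60 | grep -v rot
```

```text
time: 23.95
tcp_pos: [0.4503, 0.2972, 0.1436]
ft_force: [0.5, -0.3, -0.4]
finger_gap: 0.015
grip_force: 59.6
time: 24.45
tcp_pos: [0.4504, 0.2972, 0.1235]
ft_force: [-1.1, -0.1, -1.9]
finger_gap: 0.015
grip_force: 59.6
```

```bash
python3 -m handwheel '[{"tx":0,"ty":0,"tz":0.2,"rx":0,"ry":0,"rz":0,"gripper":10},{"tx":0,"ty":0,"tz":0.4,"rx":0,"ry":0,"rz":0,"gripper":10},{"tx":0,"ty":0,"tz":0.6,"rx":0,"ry":0,"rz":0,"gripper":10},{"tx":0,"ty":0,"tz":0.75,"rx":0,"ry":0,"rz":0,"gripper":10},{"tx":0,"ty":0,"tz":0.79,"rx":0,"ry":0,"rz":0,"gripper":10}]' 60 | grep -v rot
python3 -m handwheel '[{"tx":0,"ty":0,"tz":0.01,"rx":0,"ry":0,"rz":0,"gripper":10},{"tx":0,"ty":0,"tz":0.02,"rx":0,"ry":0,"rz":0,"gripper":10},{"tx":0,"ty":0,"tz":0.03,"rx":0,"ry":0,"rz":0,"gripper":10},{"tx":0,"ty":0,"tz":0.04,"rx":0,"ry":0,"rz":0,"gripper":10},{"tx":0,"ty":0,"tz":0.05,"rx":0,"ry":0,"rz":0,"gripper":10}]' 60 | grep -v rot
```

```text
time: 24.95
tcp_pos: [0.4498, 0.297, 0.0911]
ft_force: [0.2, -0.1, -0.8]
finger_gap: 0.0152
grip_force: 59.6
time: 25.45
tcp_pos: [0.4506, 0.2973, 0.0905]
ft_force: [0.9, 0.3, -0.6]
finger_gap: 0.0154
grip_force: 59.6
```

```bash
python3 -m handwheel '[{"tx":0,"ty":0,"tz":0.01,"rx":0,"ry":0,"rz":0,"gripper":10},{"tx":0,"ty":0,"tz":0.02,"rx":0,"ry":0,"rz":0,"gripper":10},{"tx":0,"ty":0,"tz":0.03,"rx":0,"ry":0,"rz":0,"gripper":10},{"tx":0,"ty":0,"tz":0.03,"rx":0,"ry":0,"rz":0,"gripper":10},{"tx":0,"ty":0,"tz":0.03,"rx":0,"ry":0,"rz":0,"gripper":10}]' 60 | grep -v rot
python3 -m handwheel '[{"tx":0,"ty":0,"tz":0.01,"rx":0,"ry":0,"rz":0,"gripper":10},{"tx":0,"ty":0,"tz":0.02,"rx":0,"ry":0,"rz":0,"gripper":10},{"tx":0,"ty":0,"tz":0.02,"rx":0,"ry":0,"rz":0,"gripper":10},{"tx":0,"ty":0,"tz":0.02,"rx":0,"ry":0,"rz":0,"gripper":10},{"tx":0,"ty":0,"tz":0.02,"rx":0,"ry":0,"rz":0,"gripper":10}]' 60 | grep -v rot
```

```text
time: 25.95
tcp_pos: [0.4504, 0.2972, 0.0891]
ft_force: [-0.3, 1.0, -1.0]
finger_gap: 0.0154
grip_force: 59.6
time: 26.45
tcp_pos: [0.4505, 0.2973, 0.0884]
ft_force: [-0.7, 0.2, -0.9]
finger_gap: 0.0152
grip_force: 60.0
```

```bash
python3 -m handwheel '[{"tx":0,"ty":0,"tz":0.01,"rx":0,"ry":0,"rz":0,"gripper":10},{"tx":0,"ty":0,"tz":0.015,"rx":0,"ry":0,"rz":0,"gripper":10},{"tx":0,"ty":0,"tz":0.015,"rx":0,"ry":0,"rz":0,"gripper":10},{"tx":0,"ty":0,"tz":0.015,"rx":0,"ry":0,"rz":0,"gripper":10},{"tx":0,"ty":0,"tz":0.015,"rx":0,"ry":0,"rz":0,"gripper":10}]' 30 | grep -v rot
python3 -m handwheel '[{"tx":0,"ty":0,"tz":0,"rx":0,"ry":0,"rz":0,"gripper":18},{"tx":0,"ty":0,"tz":0,"rx":0,"ry":0,"rz":0,"gripper":22},{"tx":0,"ty":0,"tz":0,"rx":0,"ry":0,"rz":0,"gripper":30},{"tx":0,"ty":0,"tz":0,"rx":0,"ry":0,"rz":0,"gripper":40},{"tx":0,"ty":0,"tz":0,"rx":0,"ry":0,"rz":0,"gripper":50}]' 30 | grep -v rot
python3 -m handwheel '[{"tx":0,"ty":0,"tz":0,"rx":0,"ry":0,"rz":0,"gripper":50},{"tx":0,"ty":0,"tz":-0.3,"rx":0,"ry":0,"rz":0,"gripper":50},{"tx":0,"ty":0,"tz":-0.8,"rx":0,"ry":0,"rz":0,"gripper":50},{"tx":0,"ty":0,"tz":-1.4,"rx":0,"ry":0,"rz":0,"gripper":50},{"tx":0,"ty":0,"tz":-2,"rx":0,"ry":0,"rz":0,"gripper":50}]' 30 | grep -v rot
python3 -m handwheel '[{"tx":0,"ty":0,"tz":-0.5,"rx":0,"ry":0,"rz":0,"gripper":50},{"tx":0,"ty":0,"tz":-1,"rx":0,"ry":0,"rz":0,"gripper":50},{"tx":0,"ty":0,"tz":-1.8,"rx":0,"ry":0,"rz":0,"gripper":50},{"tx":0,"ty":0,"tz":-2.2,"rx":0,"ry":0,"rz":0,"gripper":50},{"tx":0,"ty":0,"tz":-2.2,"rx":0,"ry":0,"rz":0,"gripper":50}]' 30 | grep -v rot
python3 - <<'E'
from h import *
p,im,d=cam("wrist"); _,s,_=cam("scene")
a=cv2.resize(im[60:240,180:380],(400,360)); b=cv2.resize(s[205:245,260:340],(400,200),interpolation=cv2.INTER_CUBIC); c=cv2.resize(s[180:270,395:475],(180,160))
b=np.vstack([b,np.hstack([c,np.zeros((160,220,3),np.uint8)])])
cv2.imwrite("pics/f.png",np.hstack([a,b]))
E
```

```text
time: 26.95
tcp_pos: [0.4506, 0.2973, 0.0883]
ft_force: [-2.3, -0.1, 4.9]
finger_gap: 0.0153
grip_force: 60.6
time: 27.45
tcp_pos: [0.4504, 0.2972, 0.0876]
ft_force: [-0.1, 0.1, 1.2]
finger_gap: 0.0497
grip_force: 0.0
time: 27.95
tcp_pos: [0.4504, 0.2973, 0.1693]
ft_force: [1.0, -0.2, 0.0]
finger_gap: 0.0502
grip_force: 0.0
time: 28.45
tcp_pos: [0.452, 0.2979, 0.2599]
ft_force: [-0.2, 0.1, -0.4]
finger_gap: 0.0499
grip_force: 0.0
```

View pics/f.png

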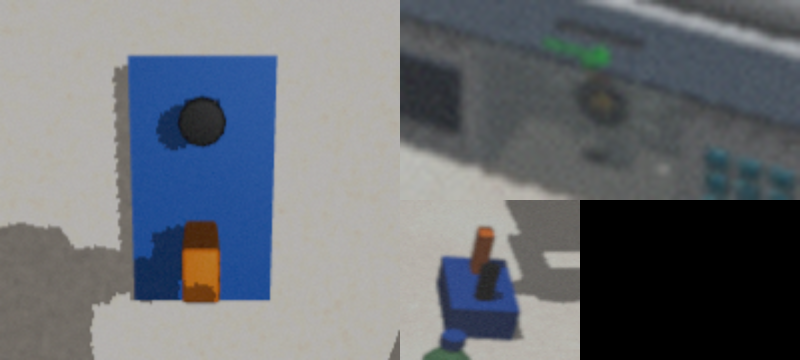

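The blade stands in its hole, handle top at (200,275), beside the untouched pick. The red tooth has left the window's left side, and the earlier slot check showed it upright under the pointer.

```bash
python3 -c "
from h import *
print(order.sign_off())"
```

```text
the job is handed in; nothing more can be done
None
```

The job is handed in: the red tooth stands upright under the pointer, force readings stayed under 10 N, the blade is back in its own hole and released, and it took about 28 s of the 72 s.

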